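# Build up the gem lamp's optical head and wind its timer

### The job

Assemble the gem lamp's optical head: lower the lens into the barrel, dome up, then the spacer, then every filter laid out on the parts board; put the retaining ring in with its two lugs down the barrel's slots and screw it clockwise until its sprung foot firmly clamps the stack. Also wind the lamp's timer key clockwise until it is fully wound, and do not disturb the other things on the table.

Things in the scene. Friction and masses are not known exactly. Their poses are not given: they have to be found in the camera images.
- gem_lamp: Grey lamp box fixed to the table, 216 x 116 mm, top at z = 45 mm; origin: centre of its underside, x along its length. Barrel at x = -55 mm, timer key at x = +65 mm. Barrel: aluminium, 66 mm bore, 88 mm outside, mouth 61 mm above the lens seat, with two open slots 36 mm wide at its +y and -y sides, cut from the mouth to 8 mm below the seat, so two fingers can go down with a part.
- barrel_seat (a point): Centre of the lens seat in the barrel, on the barrel's axis, 59 mm above the table; axes as the lamp's (slots along +y and -y). Inside the wall, near the mouth, two helical lips start at the slots' edges and fall clockwise (seen from above), 8.5 mm per radian; a ring lug in a slot passes under a lip as the ring turns clockwise.
- winding_key (a joint): Timer key, rad: 0 run down, 4.4 fully wound (stop). Grows as it is turned clockwise from above. It takes 0.12 to 0.25 N m and stays where it is let go.
- key_bow (a point): Centre of the key's bow, 111 mm above the table: an upright brass butterfly plate 60 mm long (along this point's x), 9 mm thick (y), 30 mm high, on a 46 mm shank of 11 mm. Its axes turn with the key.
- lens: Lens in a metal rim: disc 60 mm across, rim 8 mm high, glass dome rising 7 mm above the rim (it fits inside the spacer). Origin: centre of its flat underside, z up through the dome. It lies dome up on the white parts board (250 x 485 mm, top 48 mm above the table, with a 6 mm raised edge).
- spacer: Plain dark ring without glass, 60 mm outside, 49 mm inside, 10 mm high. Origin: its middle (5 mm above its underside). Either way up will do.
- filter_1: Flat glass filter in a metal rim, 60 mm across, 5 mm thick. Origin: its middle (2.5 mm above its underside). Either way up; the filters are alike and may go in any order. One to three of them are laid out.
- filter_2: Another filter like filter_1 (60 mm across, 5 mm thick, origin in its middle); may be absent.
- filter_3: Another filter like filter_1 (60 mm across, 5 mm thick, origin in its middle); may be absent.
- retaining_ring: Aluminium ring standing upright, 62 mm high: sprung foot 0-4 mm, skirt 61 mm across from 4 to 21 mm (tapered below), then a round knurled collar 50 mm across up to 62 mm (grip it above the barrel mouth). Two lugs on the skirt, along the ring's +x and -x, 12 mm wide, 76 mm over both, tops 21 mm up; they fit the slots within 15 degrees of true. Origin: centre of the foot's underside, z up.
- pressure_foot (a joint): How far the retaining ring's sprung foot is pushed up into it, m: 0 free, 0.004 bottomed; preload 2.4 N, 1.5 N per mm more. With the lugs first lined up with the slots, it starts to move after about 38, 72 or 105 degrees of clockwise turn with 3, 2 or 1 filters, and bottoms 27 degrees later. The ring stays where it is let go.
- soft_brush: Bystander: the soft brush; leave it where it is.
- steel_tweezers: Bystander: the tweezers; leave it where it is.
- tape: Bystander: the tape roll; leave it where it is.
- notes: Bystander: the note pad; leave it where it is.
- small_case: Bystander: the black case; leave it where it is.
- spirit_bottle: Bystander: the small bottle; leave it where it is.

How it is judged:
By the outcome, as a careful person would: the job done as asked, in the order asked, and still so for the second after the job is handed in, with the robot touching nothing.
Of filter_1, filter_2, filter_3 only 1 to 3 are there at a start; the rules pass over those that are not, and their reading is None.
At some moment in a run one of spacer, filter_1, filter_2, filter_3, retaining_ring may be knocked a few centimetres aside while the robot is not near it.
Once in a run the grip may slacken for a moment while it holds something.
It also fails if it takes over 210 s, if anything falls off the work surface, if the arm or the gripper's body presses on something with over 40 N, if the wrist force passes 120 N, or if a joint passes its speed limit or range.

### The arm

A 7-joint arm with a two-finger parallel gripper is mounted at the origin on a cart in front of the work surface, level with it; the furniture and walls round the work are solid. World frame = base frame: x ahead of the robot, y to its left, z up, the work surface at z = 0. Lengths are in m, angles in rad, forces in N, time in s.
With the tool pointing down it reaches from about 0.4 to 0.85 m from the base axis. Payload 4.5 kg.
Tool frame: the origin (TCP) lies midway between the tips of the shut fingers; the grasp point (between the pads) lies 19 mm behind it; z points along the fingers, y is the direction in which the jaws open and shut (so a half turn about z gives the same grasp; the last joint's range is limited). The gripper opens to 88 mm and grips with 3 to 60 N. Pads are 18 mm wide; open, the fingers measure 123 mm over their backs; the gripper's body (75 mm by 187 mm) begins 45 mm behind the grasp point.
Start: joints at [-1.102, 0.689, -0.195, 1.565, 0.157, 0.902, -0.215], TCP at [0.263, 0.567, 0.239] pointing down, gripper open.
Joint ranges: [-3.01, 3.01], [-0.46, 2.08], [-1.47, 1.51], [0.13, 2.56], [-1, 4.14], [0.04, 2.09], [-2.66, 2.66]. Speed limits (rad/s): [2.57, 2.57, 3.14, 3.14, 3.14, 3.14, 3.14].

### API

Orientations are given as a unit quaternion [x, y, z, w].
In Python, from plant import r gives the robot as it stands. The module is installed in compiled form; this text tells all that it offers.
- The arm moves only by the shell command python3 -m jog 'ROWS' [FORCE]. ROWS is JSON, a list of rows, each an object with "translation": the shift along the tool's x, y, z in units of 40 mm (1.0 is 40 mm), a list of three; "twist": the turn about the tool's z in units of 6 degrees (1.0 is 6 degrees); "claw": the opening in per cent of the stroke, from 0 (shut) to 100 (fully open). A call has 1 to 20 rows; each row shifts and turns the commanded pose from where the row before left it, along the tool's axes as they then stand; what a row does not reach is not made up. A row lasts 1/12 s, in which the tool goes at most 41.7 mm and 7.16 degrees, less where a joint would pass 70% of its speed; a pose out of reach is approached as far as the arm can. A call is refused whole if a number of a shift passes 1 or a number of a turn 1, either way. A call with a gripper value outside its range is refused whole. The fingers move at their own pace and stop on an object; FORCE is the grip in N (left out, the last holds). Time passes only in rows, so rows that do not move let the fingers close. It gives the time, the measured TCP pose, the force and the opening at its end, in the units of the state.
- r.get_state(): the state, without advancing time (a new reading comes with each control period).
- r.snapshot(name): name is "scene" or "top" or "wrist"; returns a dict with "img" (480x640x3 uint8, red, green, blue), "fx", "fy", "cx", "cy" (pixels), "dist_coeffs" ([k1, k2, p1, p2, k3] as OpenCV has them; the pictures are not rectified), "origin" and "rotation" of the camera in the world; the wrist camera has in their place "T_tool_cam" (4x4, takes a point from camera to tool coordinates, whose origin is the TCP and whose axes are the flange's). Camera axes: x right, y up, looking along -z (the intrinsics and any distortion apply to the point x, -y, -z); pixel columns grow to the right and rows downward; lengths in m; the calibration is good to about 2 mm. A picture is of the moment at which its call begins: read the wrist's pose just before it. There is no depth.
- r.finish_job(): hands the job in, once; it reports no verdict.
Trained networks look in the newest picture that a camera, given by its name, has taken for a name from the list of things; names that differ only in an ending like _2 or _b are one class to them, and where a whole thing is asked for, a point or a joint stands for the part that bears it (a point fixed in the world has none). Each returns a list of dicts, best first, with "confidence" (0 to 1); they miss things now and then, are a little off and sometimes report something else, mostly with a low value. They report only what shows in the picture. A call takes as long as a camera call.
- r.spot_in(label, camera): "rect" ([left, top, right, bottom] in pixels, round what is visible of it).
- r.spot_point(label, camera): "location" ([row, column] in pixels: a listed point, or the origin of a listed thing).
The state is a dict: "clock": time; "q": joint angles; "qd": joint speeds; "joint_torque": joint torques, N m; "tool_pos": TCP position; "eef_rot": TCP orientation; "contact_force": force on the tool from outside, world axes, zero at the start; "moment": the same for the moment, N m; "opening": opening from 0.0 (shut) to 1.0 (fully open).
Only numpy, scipy, OpenCV 4.12 (cv2) and the standard library are available. Lean on these libraries where they do the work, as an engineer would, in place of code of your own. Each camera call takes 0.05 s, during which the arm holds its last target. There are 200 camera calls.

## Working session

There is one attempt and no reset: what is moved stays moved. The work goes in short steps, Python scripts to look and compute and a shell command to move; the robot and the scene stay as the last step left them, time stands still between calls to the robot, and variables do not carry over. Pictures are saved under pics/ and viewed, about 12 in all and at most 16, crops included, and the job is handed in when it is done.

```bash
mkdir -p pics; cat > h.py <<'E'
import numpy as np, cv2
from scipy.spatial.transform import Rotation as R
from plant import r
def ray(s,row,col,st=None):
    K=np.array([[s['fx'],0,s['cx']],[0,s['fy'],s['cy']],[0,0,1.]])
    u=cv2.undistortPoints(np.array([[[col,row]]],float),K,np.array(s['dist_coeffs'],float))[0,0]
    d=np.array([u[0],-u[1],-1.])
    if 'T_tool_cam' in s:
        T=np.array(s['T_tool_cam']);Rt=R.from_quat(st['eef_rot']).as_matrix()
        return np.array(st['tool_pos'])+Rt@T[:3,3],Rt@T[:3,:3]@d
    return np.array(s['origin']),np.array(s['rotation'])@d
def at(s,row,col,z,st=None):
    o,d=ray(s,row,col,st); return o+d*(z-o[2])/d[2]
def pix(s,P,st=None):
    K=np.array([[s['fx'],0,s['cx']],[0,s['fy'],s['cy']],[0,0,1.]])
    if 'T_tool_cam' in s:
        T=np.array(s['T_tool_cam']);Rt=R.from_quat(st['eef_rot']).as_matrix()
        o=np.array(st['tool_pos'])+Rt@T[:3,3];M=Rt@T[:3,:3]
    else: o=np.array(s['origin']);M=np.array(s['rotation'])
    c=(np.atleast_2d(P)-o)@M; c=c*[1,-1,-1]
    return cv2.projectPoints(c,np.zeros(3),np.zeros(3),K,np.array(s['dist_coeffs'],float))[0][:,0]
def snap(n,f=None):
    st=r.get_state(); s=r.snapshot(n)
    if f: cv2.imwrite('pics/'+f,s['img'][:,:,::-1])
    return s,st
def go(P,yaw=None,st=None):
    "tool-axis shift in units to world TCP P (no twist first)"
    st=st or r.get_state();Rt=R.from_quat(st['eef_rot']).as_matrix()
    return np.round(Rt.T@(np.array(P)-st['tool_pos'])/.04,2)
def show(st=None):
    st=st or r.get_state();Rt=R.from_quat(st['eef_rot']).as_matrix()
    print('t',round(st['clock'],2),'p',np.round(st['tool_pos'],4),'x',np.round(Rt[:,0],3),'y',np.round(Rt[:,1],3),'z',np.round(Rt[:,2],3),'F',np.round(st['contact_force'],1),'M',np.round(st['moment'],2),'o',round(st['opening'],3),'q',np.round(st['q'],2))
E
python3 - <<'E'
from h import *
show()
Z=dict(gem_lamp=.045,barrel_seat=.059,key_bow=.111,lens=.048,spacer=.053,filter_1=.0505,retaining_ring=.048)
for c in('top','scene'):
    s,st=snap(c,c+'0.png'); print(c,np.round(s['origin'],3),s['fx'],s['dist_coeffs'])
    for n,z in Z.items():
        for d in r.spot_point(n,c)[:4]:
            print(n,round(d['confidence'],2),np.round(d['location']),np.round(at(s,*d['location'],z),4))
E
```

```text
t 0.0 p [0.263  0.5663 0.2379] x [-0.907  0.421 -0.   ] y [ 0.421  0.907 -0.002] z [-0.001 -0.002 -1.   ] F [-0.2 -0.   0.5] M [0.02 0.05 0.01] o 0.999 q [-1.1   0.69 -0.19  1.57  0.16  0.9  -0.22]
top [0.337 0.023 1.489] 525.9863554808268 [-0.13053248  0.          0.          0.          0.        ]Traceback (most recent call last):
  File "<stdin>", line 8, in <module>
  File "h.py", line 13, in at
    o,d=ray(s,row,col,st); return o+d*(z-o[2])/d[2]
        ~~~^^^^^^^^^^^^^^
  File "h.py", line 11, in ray
    return np.array(s['origin']),np.array(s['rotation'])@d
                                 ~~~~~~~~~~~~~~~~~~~~~~~^~
ValueError: matmul: Input operand 1 has a mismatch in its core dimension 0, with gufunc signature (n?,k),(k,m?)->(n?,m?) (size 3 is different from 4)
```

```bash
sed -i "s/np.array(s\['rotation'\])/R.from_quat(s['rotation']).as_matrix()/" h.py
python3 - <<'E'
from h import *
Z=dict(gem_lamp=.045,barrel_seat=.059,key_bow=.111,lens=.048,spacer=.053,filter_1=.0505,retaining_ring=.048)
for c in('top','scene'):
    s,st=snap(c,c+'0.png'); print(c,np.round(s['origin'],3),s['fx'],s['dist_coeffs'])
    for n,z in Z.items():
        for d in r.spot_point(n,c)[:4]:
            print(n,round(d['confidence'],2),np.round(d['location']),np.round(at(s,*d['location'],z),4))
E
```

```text
top [0.337 0.023 1.489] 525.9863554808268 [-0.13053248  0.          0.          0.          0.        ]
gem_lamp 0.87 [252. 234.] [0.5349 0.2569 0.045 ]
barrel_seat 0.61 [268. 228.] [0.4873 0.2712 0.059 ]
key_bow 0.52 [221. 225.] [0.6083 0.2745 0.111 ]
lens 0.89 [275. 301.] [0.4725 0.0714 0.048 ]
lens 0.7 [240. 428.] [ 0.5779 -0.2833  0.048 ]
spacer 0.65 [253. 233.] [0.5309 0.2607 0.053 ]
spacer 0.48 [282. 392.] [ 0.4581 -0.1789  0.053 ]
filter_1 0.88 [243. 300.] [0.5607 0.0741 0.0505]
filter_1 0.87 [279. 344.] [ 0.4633 -0.0474  0.0505]
filter_1 0.54 [241. 386.] [ 0.5716 -0.1639  0.0505]
retaining_ring 0.68 [238. 342.] [ 0.5798 -0.0398  0.048 ]
scene [-0.264 -0.371  1.045] 586.4761359646093 [-0.17832321  0.          0.          0.          0.        ]
gem_lamp 0.8 [232. 238.] [0.5035 0.2513 0.045 ]
key_bow 0.76 [183. 247.] [0.602  0.2784 0.111 ]
lens 0.78 [265. 298.] [0.4739 0.0725 0.048 ]
spacer 0.52 [310. 398.] [ 0.4499 -0.1761  0.053 ]
filter_1 0.93 [238. 313.] [0.5597 0.0801 0.0505]
filter_1 0.66 [273. 414.] [ 0.5623 -0.1711  0.0505]
filter_1 0.65 [280. 340.] [ 0.4724 -0.0326  0.0505]
retaining_ring 0.88 [251. 362.] [ 0.5739 -0.0389  0.048 ]
```

View pics/top0.png

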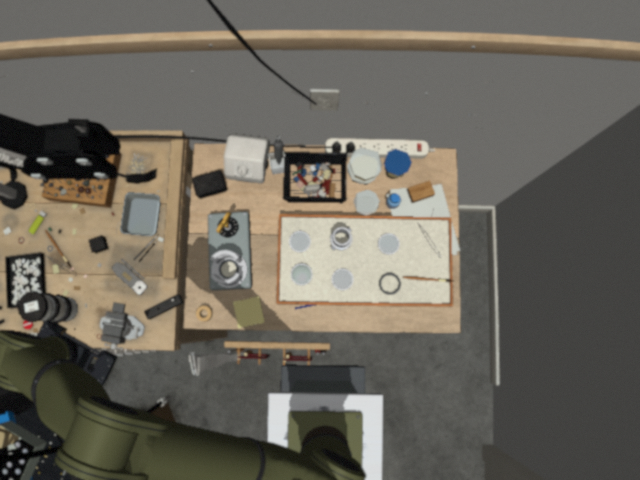

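View pics/scene0.png

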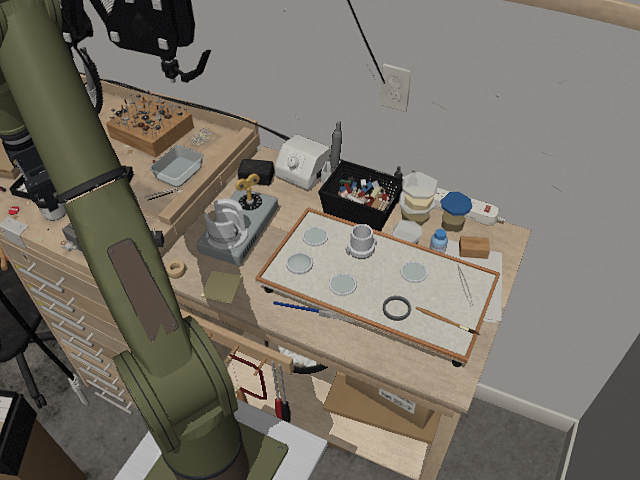

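```bash
python3 -m jog '[{"translation":[0,0,-0.6],"twist":0,"claw":100},{"translation":[0,0,-0.6],"twist":0,"claw":100},{"translation":[-0.6,-0.3,-0.6],"twist":0,"claw":100},{"translation":[-0.6,-0.3,-0.4],"twist":0,"claw":100},{"translation":[-0.6,-0.3,0],"twist":0,"claw":100},{"translation":[-0.6,-0.3,0],"twist":0,"claw":100},{"translation":[-0.6,-0.3,0],"twist":0,"claw":100},{"translation":[-0.6,-0.3,0],"twist":0,"claw":100},{"translation":[-0.6,-0.3,0],"twist":0,"claw":100},{"translation":[-0.6,-0.3,0],"twist":0,"claw":100},{"translation":[-0.6,-0.3,0],"twist":0,"claw":100},{"translation":[-0.6,-0.3,0],"twist":0,"claw":100},{"translation":[0,0,0],"twist":-1,"claw":100},{"translation":[0,0,0],"twist":-1,"claw":100},{"translation":[0,0,0],"twist":-1,"claw":100},{"translation":[0,0,0],"twist":-1,"claw":100},{"translation":[0,0,0],"twist":0,"claw":100},{"translation":[0,0,0],"twist":0,"claw":100}]' 20
python3 - <<'E'
from h import *
show()
s,st=snap('wrist','w1.png');print(np.round(s['T_tool_cam'],3),s['fx'])
for n,z in dict(gem_lamp=.045,barrel_seat=.059,key_bow=.111,lens=.048,filter_1=.0505).items():
    for d in r.spot_point(n,'wrist')[:3]: print(n,round(d['confidence'],2),np.round(d['location']),np.round(at(s,*d['location'],z,st),4))
E
```

```text
clock: 2.4
tool_pos: [0.4304, 0.3569, 0.3268]
eef_rot: [0.009, 1.0, 0.0, -0.0]
contact_force: [-0.3, 0.4, 0.6]
opening: 0.998
t 2.4 p [0.4304 0.3569 0.3268] x [-1.     0.019  0.   ] y [0.019 1.    0.   ] z [-0.  0. -1.] F [-0.3  0.4  0.6] M [ 0.   -0.04 -0.02] o 0.998 q [-0.57  0.51 -0.33  1.64  0.19  1.02  0.59]
[[ 0.     0.955  0.298  0.076]
 [ 1.    -0.    -0.     0.001]
 [-0.     0.298 -0.955 -0.146]
 [ 0.     0.     0.     1.   ]] 418.2819080929334
gem_lamp 0.77 [270. 258.] [0.5249 0.2883 0.045 ]
barrel_seat 0.77 [238. 239.] [0.4834 0.2728 0.059 ]
barrel_seat 0.36 [269. 259.] [0.5188 0.2914 0.059 ]
key_bow 0.9 [368. 249.] [0.6063 0.2823 0.111 ]
lens 0.68 [233.  64.] [0.4775 0.076  0.048 ]
filter_1 0.65 [314.  83.] [0.5754 0.0793 0.0505]
```

View pics/w1.png

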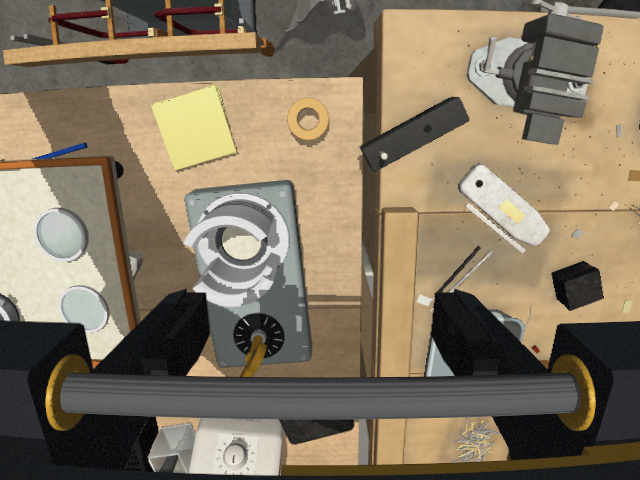

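```bash
python3 - <<'E'
from h import *
s=r.snapshot('wrist');st=r.get_state()
for p in [(200,189),(300,206),(350,215),(195,293),(300,304),(350,310)]: print('lamp',p,np.round(at(s,*p,.045,st),4))
for p in [(157,112),(250,122),(330,131),(160,108),(250,118)]: print('edge',p,np.round(at(s,*p,.054,st),4))
g=cv2.cvtColor(s['img'],cv2.COLOR_RGB2GRAY)
s2,_=snap('top')
for n,z in [('lens',.048),('filter_1',.0505),('spacer',.053)]:
    for d in r.spot_in(n,'wrist')[:3]:
        b=d['rect'];print(n,d['confidence'],np.round(b),np.round(at(s,(b[1]+b[3])/2,(b[0]+b[2])/2,z,st),4))
E
```

```text
lamp (200, 189) [0.4455 0.2202 0.045 ]
lamp (300, 206) [0.5615 0.2268 0.045 ]
lamp (350, 215) [0.6272 0.2306 0.045 ]
lamp (195, 293) [0.4424 0.3301 0.045 ]
lamp (300, 304) [0.5627 0.3382 0.045 ]
lamp (350, 310) [0.6281 0.3434 0.045 ]
edge (157, 112) [0.3971 0.1475 0.054 ]
edge (250, 122) [0.4971 0.1429 0.054 ]
edge (330, 131) [0.5951 0.1369 0.054 ]
edge (160, 108) [0.4    0.1428 0.054 ]
edge (250, 118) [0.497  0.1383 0.054 ]
lens 0.75 [ 33. 207.  89. 263.] [0.4803 0.0718 0.048 ]
filter_1 0.73 [ 58. 286. 108. 330.] [0.5688 0.081  0.0505]
```

```bash
python3 -m jog '[{"translation":[-0.23,-0.33,0.4],"twist":0,"claw":85},{"translation":[-0.23,-0.33,0.4],"twist":0,"claw":85},{"translation":[-0.23,-0.33,0.4],"twist":0,"claw":85},{"translation":[-0.23,-0.33,0.4],"twist":0,"claw":85},{"translation":[-0.23,-0.33,0.4],"twist":0,"claw":85},{"translation":[-0.23,-0.33,0.4],"twist":0,"claw":85},{"translation":[0,0,0],"twist":-0.8,"claw":85},{"translation":[0,0,0],"twist":0,"claw":85},{"translation":[0,0,0],"twist":0,"claw":85}]'
python3 - <<'E'
from h import *
show()
s,st=snap('wrist','w2.png')
for n,z in dict(gem_lamp=.045,barrel_seat=.059,key_bow=.111).items():
    for d in r.spot_point(n,'wrist')[:3]: print(n,round(d['confidence'],2),np.round(d['location']),np.round(at(s,*d['location'],z,st),4))
E
```

```text
clock: 3.7
tool_pos: [0.4843, 0.2773, 0.2308]
eef_rot: [-0.033, 0.999, 0.001, -0.0]
contact_force: [-0.3, 0.1, 0.1]
opening: 0.852
t 3.7 p [0.4843 0.2773 0.2308] x [-0.998 -0.066  0.   ] y [-0.066  0.998  0.001] z [-0.     0.001 -1.   ] F [-0.3  0.1  0.1] M [ 0.07 -0.03  0.03] o 0.852 q [-0.4   0.62 -0.33  1.78  0.27  0.79  0.77]
gem_lamp 0.95 [253. 317.] [0.5267 0.2795 0.045 ]
gem_lamp 0.74 [383. 313.] [0.6575 0.2836 0.045 ]
barrel_seat 0.88 [209. 312.] [0.4857 0.2723 0.059 ]
key_bow 0.64 [385. 313.] [0.6095 0.2817 0.111 ]
```

View pics/w2.png

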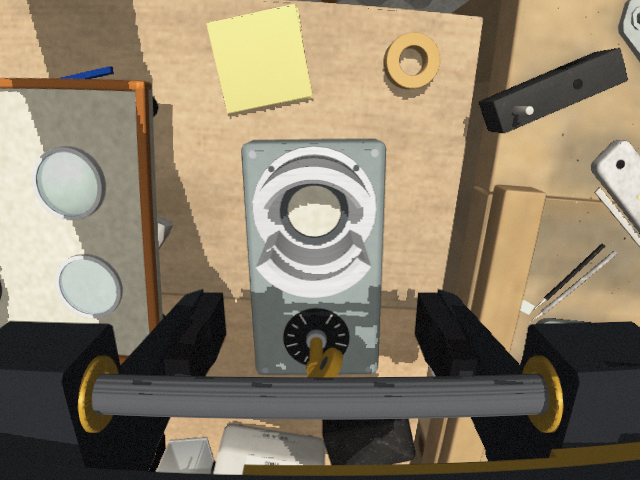

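```bash
python3 - <<'E'
from h import *
s=r.snapshot('wrist');st=r.get_state();im=s['img'][:,:,::-1].copy()
for p in [(170,244),(340,253),(170,384.5),(340,380)]: print(p,np.round(at(s,*p,.045,st),4))
for p in [(210,286),(210,345.5)]: print('seat',p,np.round(at(s,*p,.059,st),4))
c=np.array([.4855,.2738]);yaw=np.radians(3.3);M=np.array([[np.cos(yaw),-np.sin(yaw)],[np.sin(yaw),np.cos(yaw)]])
def dr(P,z,col):
    P=np.c_[np.array(P)@M.T+c,np.full(len(P),z)];q=pix(s,P,st)*3
    cv2.polylines(big,[np.int32(q)-np.array([660,390])],False,col,1)
big=cv2.resize(im,None,fx=3,fy=3)[390:1000,660:1260].copy()
for a0,a1 in[(-60,60),(120,240)]:
    a=np.radians(np.linspace(a0,a1,50))
    for rr in(.033,.044): dr(np.c_[rr*np.cos(a),rr*np.sin(a)],.12,(0,0,255))
dr([[-.053,-.058],[.163,-.058],[.163,.058],[-.053,.058],[-.053,-.058]],.045,(0,255,0))
cv2.imwrite('pics/o1.png',big)
E
```

```text
(170, 244) [0.4609 0.2169 0.045 ]
(340, 253) [0.6149 0.227  0.045 ]
(170, 384.5) [0.4534 0.3285 0.045 ]
(340, 380) [0.607  0.3423 0.045 ]
seat (210, 286) [0.488  0.2527 0.059 ]
seat (210, 345.5) [0.4848 0.2992 0.059 ]
```

View pics/o1.png

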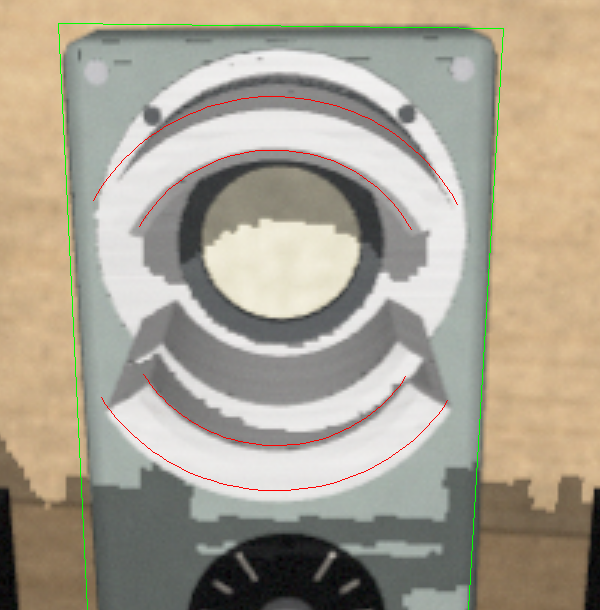

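```bash
python3 -m jog '[{"translation":[0.04,-0.4,0],"twist":0,"claw":85},{"translation":[0.04,-0.4,0],"twist":0,"claw":85},{"translation":[0.04,-0.4,0.1],"twist":0,"claw":85},{"translation":[0.04,-0.4,0.2],"twist":0,"claw":85},{"translation":[0.04,-0.4,0.2],"twist":0,"claw":85},{"translation":[0.04,-0.4,0.2],"twist":0,"claw":85},{"translation":[0.04,-0.4,0.2],"twist":0,"claw":85},{"translation":[0.04,-0.4,0.2],"twist":0,"claw":85},{"translation":[0.04,-0.4,0.2],"twist":0,"claw":85},{"translation":[0.04,-0.4,0.2],"twist":0,"claw":85},{"translation":[0.04,-0.4,0.2],"twist":0,"claw":85},{"translation":[0.04,-0.4,0.2],"twist":0,"claw":85},{"translation":[0.04,-0.3,0],"twist":0,"claw":85},{"translation":[0,0,0],"twist":0,"claw":85},{"translation":[0,0,0],"twist":0,"claw":85}]'
cat >> h.py <<'E'
def find(n,z,cam='wrist',f=None,k=4):
    s,st=snap(cam,f); show(st)
    for fn,key in((r.spot_point,'location'),(r.spot_in,'rect')):
        for d in fn(n,cam)[:k]:
            b=d[key]; p=b if len(b)==2 else ((b[1]+b[3])/2,(b[0]+b[2])/2)
            P=at(s,*p,z,st); print(n,key[:3],round(d['confidence'],2),np.round(b),np.round(P,4),'go(z keep)',go([*P[:2],st['tool_pos'][2]],st=st))
    return s,st
E
python3 - <<'E'
from h import *
find('lens',.056,f='w3.png')
E
```

```text
clock: 5.2
tool_pos: [0.4778, 0.0721, 0.155]
eef_rot: [-0.033, 0.999, 0.0, 0.0]
contact_force: [-0.0, 0.3, -0.2]
opening: 0.848
t 5.2 p [0.4778 0.0721 0.155 ] x [-0.998 -0.067 -0.001] y [-0.067  0.998  0.   ] z [ 0.001  0.    -1.   ] F [-0.   0.3 -0.2] M [ 0.06 -0.02 -0.02] o 0.848 q [-0.07  0.66 -0.28  2.06  0.39  0.47  0.99]
lens loc 0.81 [231. 320.] [0.4751 0.0731 0.056 ] go(z keep) [ 0.06  0.03 -0.  ]
lens loc 0.68 [204. 141.] [ 0.4651 -0.0367  0.056 ] go(z keep) [ 0.5  -2.69 -0.  ]
lens rec 0.84 [271. 184. 370. 284.] [0.4768 0.0739 0.056 ] go(z keep) [0.02 0.05 0.  ]
```

View pics/w3.png

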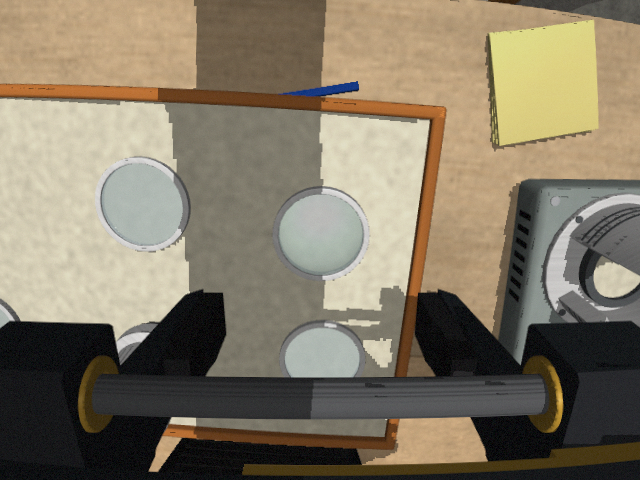

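```bash
python3 -m jog '[{"translation":[0.04,0.04,0.3],"twist":0,"claw":85},{"translation":[0,0,0.4],"twist":0,"claw":85},{"translation":[0,0,0.4],"twist":0,"claw":85},{"translation":[0,0,0.4],"twist":0,"claw":85},{"translation":[0,0,0.4],"twist":0,"claw":85},{"translation":[0,0,0.4],"twist":0,"claw":85},{"translation":[0,0,0.2],"twist":0,"claw":85},{"translation":[0,0,0.1],"twist":0,"claw":85},{"translation":[0,0,0],"twist":0,"claw":85},{"translation":[0,0,0],"twist":0,"claw":85}]'
python3 -m jog '[{"translation":[0,0,0],"twist":0,"claw":50},{"translation":[0,0,0],"twist":0,"claw":50},{"translation":[0,0,0],"twist":0,"claw":50},{"translation":[0,0,0],"twist":0,"claw":50},{"translation":[0,0,0],"twist":0,"claw":50},{"translation":[0,0,0],"twist":0,"claw":50}]' 30
python3 -c "
from h import *;show()"
```

```text
clock: 6.18
tool_pos: [0.476, 0.0739, 0.0511]
eef_rot: [-0.034, 0.999, 0.0, 0.0]
contact_force: [-0.3, -0.2, -0.0]
opening: 0.853
clock: 6.68
tool_pos: [0.4762, 0.0734, 0.0513]
eef_rot: [-0.034, 0.999, 0.0, 0.001]
contact_force: [-0.1, -0.1, 7.4]
opening: 0.665
t 6.68 p [0.4762 0.0734 0.0513] x [-0.998 -0.067 -0.001] y [-0.067  0.998  0.   ] z [ 0.001  0.    -1.   ] F [-0.1 -0.1  7.4] M [-0.01  0.06 -0.1 ] o 0.665 q [-0.18  0.85 -0.12  2.13  0.49  0.19  0.9 ]
```

```bash
python3 -m jog '[{"translation":[0,0,-0.1],"twist":0,"claw":50},{"translation":[0,0,-0.3],"twist":0,"claw":50},{"translation":[0,0,-0.4],"twist":0,"claw":50},{"translation":[0,0,-0.4],"twist":0,"claw":50},{"translation":[0,0,-0.4],"twist":0,"claw":50},{"translation":[0,0,-0.4],"twist":0,"claw":50},{"translation":[0,0,-0.4],"twist":0,"claw":50},{"translation":[0,0,-0.4],"twist":0,"claw":50},{"translation":[0,0,0],"twist":0,"claw":50}]' 30
python3 -m jog '[{"translation":[-0.05,0.4,0],"twist":0,"claw":50},{"translation":[-0.05,0.4,0],"twist":0,"claw":50},{"translation":[-0.05,0.4,0],"twist":0,"claw":50},{"translation":[-0.05,0.4,0],"twist":0,"claw":50},{"translation":[-0.05,0.4,0],"twist":0,"claw":50},{"translation":[-0.05,0.4,0],"twist":0,"claw":50},{"translation":[-0.05,0.4,0],"twist":0,"claw":50},{"translation":[-0.05,0.4,0],"twist":0,"claw":50},{"translation":[-0.05,0.4,0],"twist":0,"claw":50},{"translation":[-0.05,0.4,0],"twist":0,"claw":50},{"translation":[-0.05,0.4,0],"twist":0,"claw":50},{"translation":[-0.05,0.4,0],"twist":0,"claw":50},{"translation":[0,0.2,0],"twist":0,"claw":50},{"translation":[0,0,0],"twist":0,"claw":50},{"translation":[0,0,0],"twist":0,"claw":50}]' 30
python3 - <<'E'
from h import *
s,st=snap('wrist','w4.png');show(st);print(go([.487,.275,.16]))
c=np.array([.487,.275]);yaw=np.radians(3.9);M=np.array([[np.cos(yaw),-np.sin(yaw)],[np.sin(yaw),np.cos(yaw)]])
im=s['img'][:,:,::-1].copy();big=cv2.resize(im,None,fx=2,fy=2)
for a0,a1 in[(-60,60),(120,240)]:
    a=np.radians(np.linspace(a0,a1,50))
    for rr in(.033,.044):
        P=np.c_[np.c_[rr*np.cos(a),rr*np.sin(a)]@M.T+c,np.full(50,.12)];cv2.polylines(big,[np.int32(pix(s,P,st)*2)],False,(0,0,255),1)
cv2.imwrite('pics/w4o.png',big[200:760,250:1040])
E
```

```text
clock: 7.43
tool_pos: [0.4769, 0.0736, 0.165]
eef_rot: [-0.034, 0.999, 0.001, 0.002]
contact_force: [-0.2, 0.4, -2.1]
opening: 0.659
clock: 8.68
tool_pos: [0.4855, 0.2739, 0.162]
eef_rot: [-0.034, 0.999, -0.001, -0.001]
contact_force: [-0.6, -1.5, -0.9]
opening: 0.664
t 8.68 p [0.4855 0.2739 0.162 ] x [-0.998 -0.068  0.001] y [-0.068  0.998 -0.001] z [-0.001 -0.001 -1.   ] F [-0.6 -1.5 -0.9] M [ 0.01 -0.01  0.  ] o 0.664 q [-0.43  0.72 -0.28  1.84  0.31  0.63  0.74]
[-0.03  0.05  0.05]
```

View pics/w4o.png

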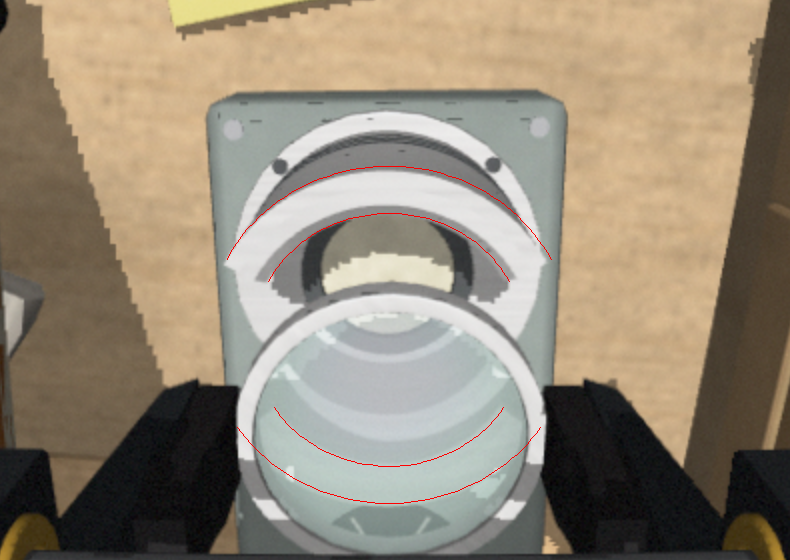

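```bash
cat >> h.py <<'E'
def held(rad,dz,o):
    "rows/cols extents of a circle held at tool offset o=(x,y), height dz above TCP"
    s=r.snapshot('wrist');st=r.get_state();Rt=R.from_quat(st['eef_rot']).as_matrix();a=np.linspace(0,6.28,90)
    q=pix(s,np.array(st['tool_pos'])+np.c_[o[0]+rad*np.cos(a),o[1]+rad*np.sin(a),0*a-dz]@Rt.T,st)
    return np.round([q[:,1].min(),q[:,1].max(),q[:,0].min(),q[:,0].max()],1)
E
python3 - <<'E'
from h import *
for o in(-.004,0,.004): print(o,held(.030,.005,(o,0)))
E
```

```text
-0.004 [251.9 391.3 237.8 395.3]
0 [241.2 383.1 237.2 396. ]
0.004 [230.4 374.8 236.5 396.6]
```

```bash
python3 -m jog '[{"translation":[-0.03,0,0.2],"twist":0,"claw":50},{"translation":[0,0,0.3],"twist":0,"claw":50},{"translation":[0,0,0.3],"twist":0,"claw":50},{"translation":[0,0,0.2],"twist":0,"claw":50},{"translation":[0,0,0.1],"twist":0,"claw":50},{"translation":[0,0,0],"twist":0,"claw":50}]' 30
python3 -m jog '[{"translation":[0,0,0.2],"twist":0,"claw":50},{"translation":[0,0,0.2],"twist":0,"claw":50},{"translation":[0,0,0.2],"twist":0,"claw":50},{"translation":[0,0,0.2],"twist":0,"claw":50},{"translation":[0,0,0.2],"twist":0,"claw":50},{"translation":[0,0,0.1],"twist":0,"claw":50},{"translation":[0,0,0.1],"twist":0,"claw":50},{"translation":[0,0,0],"twist":0,"claw":50}]' 30
python3 -c "
from h import *;show()"
```

```text
clock: 9.38
tool_pos: [0.4868, 0.2741, 0.1177]
eef_rot: [-0.034, 0.999, -0.001, -0.001]
contact_force: [0.1, -0.6, -0.3]
opening: 0.665
clock: 10.05
tool_pos: [0.4869, 0.2746, 0.0699]
eef_rot: [-0.034, 0.999, -0.0, -0.0]
contact_force: [0.1, -1.1, -0.9]
opening: 0.665
t 10.05 p [0.4869 0.2746 0.0699] x [-0.998 -0.068  0.001] y [-0.068  0.998 -0.   ] z [-0.001 -0.    -1.   ] F [ 0.1 -1.1 -0.9] M [ 0.06 -0.01  0.01] o 0.665 q [-0.48  0.86 -0.2   1.89  0.38  0.43  0.68]
```

```bash
python3 -m jog '[{"translation":[0,0,0.08],"twist":0,"claw":50},{"translation":[0,0,0.05],"twist":0,"claw":50},{"translation":[0,0,0.04],"twist":0,"claw":50},{"translation":[0,0,0],"twist":0,"claw":50},{"translation":[0,0,0],"twist":0,"claw":50}]' 30
python3 -m jog '[{"translation":[0,0,0],"twist":0,"claw":78},{"translation":[0,0,0],"twist":0,"claw":78},{"translation":[0,0,0],"twist":0,"claw":78},{"translation":[0,0,0],"twist":0,"claw":78},{"translation":[0,0,-0.2],"twist":0,"claw":78},{"translation":[0,0,-0.4],"twist":0,"claw":78},{"translation":[0,0,-0.4],"twist":0,"claw":78},{"translation":[0,0,-0.5],"twist":0,"claw":78},{"translation":[0,0,-0.5],"twist":0,"claw":78},{"translation":[0,0,-0.5],"twist":0,"claw":78},{"translation":[0,0,-0.5],"twist":0,"claw":78},{"translation":[0,0,-0.5],"twist":0,"claw":78},{"translation":[0,0,-0.4],"twist":0,"claw":78},{"translation":[0,0,-0.2],"twist":0,"claw":78},{"translation":[0,0,0],"twist":0,"claw":78}]' 30
python3 - <<'E'
from h import *
find('lens',.067,f='w5.png')
find('spacer',.058,'top');
for n in('filter_1','retaining_ring'): find(n,.053,'top')
E
```

```text
clock: 10.47
tool_pos: [0.4874, 0.2748, 0.064]
eef_rot: [-0.034, 0.999, 0.0, 0.0]
contact_force: [-0.7, 0.6, -1.4]
opening: 0.667
clock: 11.72
tool_pos: [0.4882, 0.2753, 0.2301]
eef_rot: [-0.034, 0.999, 0.001, 0.002]
contact_force: [-0.0, -0.2, -0.2]
opening: 0.783
t 11.72 p [0.4882 0.2753 0.2301] x [-0.998 -0.068 -0.004] y [-0.068  0.998  0.002] z [ 0.003  0.002 -1.   ] F [-0.  -0.2 -0.2] M [ 0.03 -0.01 -0.04] o 0.783 q [-0.4   0.62 -0.32  1.77  0.27  0.78  0.78]
lens loc 0.76 [208. 321.] [0.4869 0.2775 0.067 ] go(z keep) [0.03 0.06 0.  ]
lens loc 0.4 [ 58. 411.] [0.3749 0.3326 0.067 ] go(z keep) [ 2.73  1.62 -0.01]
lens rec 0.84 [280. 178. 357. 251.] [0.4916 0.276  0.067 ] go(z keep) [-0.09  0.01  0.  ]
t 11.87 p [0.4867 0.2742 0.2271] x [-0.998 -0.068  0.001] y [-0.068  0.998 -0.001] z [-0.001 -0.001 -1.   ] F [-0.6 -0.1  0.8] M [ 0.04 -0.02  0.02] o 0.78 q [-0.4   0.63 -0.32  1.78  0.27  0.78  0.78]
spacer loc 0.57 [279. 389.] [ 0.4658 -0.17    0.058 ] go(z keep) [ 1.280e+00 -1.104e+01  1.000e-02]
spacer rec 0.53 [289. 234. 307. 250.] [0.5629 0.0803 0.058 ] go(z keep) [-1.57 -4.9
[... 676 characters left out ...]
filter_1 rec 0.87 [342. 272. 361. 294.] [ 0.4529 -0.0683  0.053 ] go(z keep) [ 1.43 -8.49  0.01]
filter_1 rec 0.65 [376. 232. 400. 252.] [ 0.5686 -0.1688  0.053 ] go(z keep) [-1.290e+00 -1.119e+01  1.000e-02]
filter_1 rec 0.46 [219. 210. 228. 231.] [0.6213 0.2902 0.053 ] go(z keep) [-3.38  0.17 -0.01]
t 12.17 p [0.487  0.2745 0.2273] x [-0.998 -0.068  0.001] y [-0.068  0.998 -0.   ] z [-0.001 -0.001 -1.   ] F [-0.1  0.6  0.7] M [-0.   -0.01 -0.  ] o 0.78 q [-0.4   0.63 -0.32  1.78  0.27  0.78  0.78]
retaining_ring loc 0.77 [240. 340.] [ 0.5716 -0.0361  0.053 ] go(z keep) [-1.58 -7.89  0.  ]
retaining_ring rec 0.87 [329. 228. 352. 249.] [ 0.5768 -0.0366  0.053 ] go(z keep) [-1.71 -7.91  0.  ]
```

View pics/w5.png

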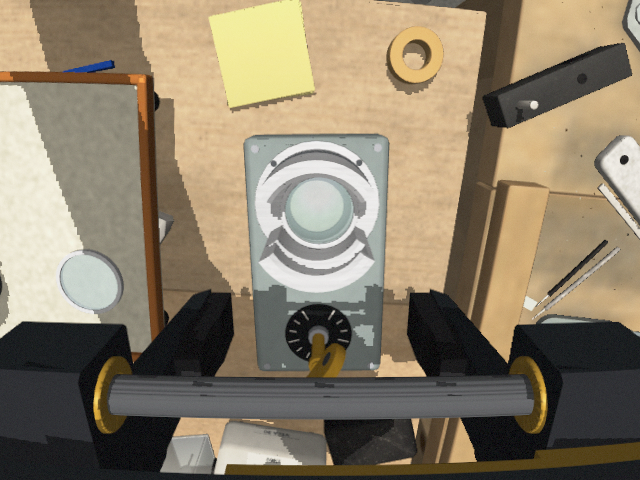

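```bash
python3 -m jog '[{"translation":[0.07,-0.5,0],"twist":0,"claw":85},{"translation":[0.07,-0.5,0],"twist":0,"claw":85},{"translation":[0.07,-0.5,0],"twist":0,"claw":85},{"translation":[0.07,-0.5,0],"twist":0,"claw":85},{"translation":[0.07,-0.5,0],"twist":0,"claw":85},{"translation":[0.07,-0.5,0],"twist":0,"claw":85},{"translation":[0.07,-0.5,0],"twist":0,"claw":85},{"translation":[0.07,-0.5,0],"twist":0,"claw":85},{"translation":[0.07,-0.5,0],"twist":0,"claw":85},{"translation":[0.07,-0.5,0],"twist":0,"claw":85},{"translation":[0.07,-0.5,0],"twist":0,"claw":85},{"translation":[0.07,-0.5,0],"twist":0,"claw":85},{"translation":[0.07,-0.5,0],"twist":0,"claw":85},{"translation":[0.07,-0.5,0],"twist":0,"claw":85},{"translation":[0.07,-0.5,0],"twist":0,"claw":85},{"translation":[0.07,-0.5,0],"twist":0,"claw":85},{"translation":[0.07,-0.5,0],"twist":0,"claw":85},{"translation":[0.07,-0.5,0],"twist":0,"claw":85},{"translation":[0.07,-0.5,0],"twist":0,"claw":85},{"translation":[0.07,-0.5,0],"twist":0,"claw":85}]'
python3 -m jog '[{"translation":[0.07,-0.5,0.1],"twist":0,"claw":85},{"translation":[0.07,-0.5,0.1],"twist":0,"claw":85},{"translation":[0,0,0.3],"twist":0,"claw":85},{"translation":[0,0,0],"twist":0,"claw":85}]'
python3 - <<'E'
from h import *
find('spacer',.058,f='w6.png')
E
```

```text
clock: 13.98
tool_pos: [0.4584, -0.1292, 0.228]
eef_rot: [-0.034, 0.999, 0.0, 0.0]
contact_force: [0.6, 1.2, -0.2]
opening: 0.851
clock: 14.32
tool_pos: [0.4544, -0.1698, 0.2066]
eef_rot: [-0.032, 0.999, 0.0, -0.001]
contact_force: [0.5, -0.2, 0.3]
opening: 0.846
t 14.32 p [ 0.4544 -0.1698  0.2066] x [-0.998 -0.065  0.003] y [-0.065  0.998  0.   ] z [-0.003  0.    -1.   ] F [ 0.5 -0.2  0.3] M [0.09 0.02 0.03] o 0.846 q [ 0.5   0.58 -0.37  2.01  0.34  0.62  1.54]
spacer rec 0.79 [279. 174. 361. 255.] [ 0.4532 -0.1684  0.058 ] go(z keep) [0.03 0.04 0.  ]
```

View pics/w6.png

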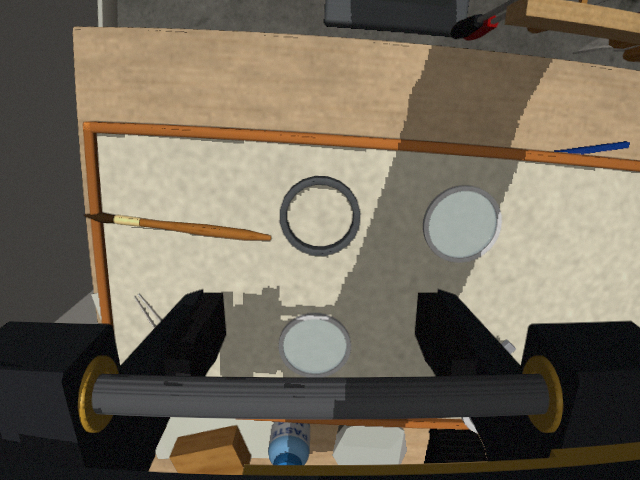

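```bash
python3 -m jog '[{"translation":[0.02,0,0.2],"twist":1,"claw":85},{"translation":[0,0,0.2],"twist":1,"claw":85},{"translation":[0,0,0.2],"twist":1,"claw":85},{"translation":[0,0,0.2],"twist":1,"claw":85},{"translation":[0,0,0.2],"twist":1,"claw":85},{"translation":[0,0,0.2],"twist":1,"claw":85},{"translation":[0,0,0.2],"twist":1,"claw":85},{"translation":[0,0,0.2],"twist":1,"claw":85},{"translation":[0,0,0],"twist":0,"claw":85},{"translation":[0,0,0],"twist":0,"claw":85}]'
python3 - <<'E'
from h import *
find('spacer',.058,f='w7.png')
E
```

```text
clock: 15.3
tool_pos: [0.4553, -0.1676, 0.1442]
eef_rot: [0.373, 0.928, 0.0, 0.0]
contact_force: [0.4, -0.3, 0.3]
opening: 0.852
t 15.3 p [ 0.4553 -0.1676  0.1442] x [-0.721  0.693  0.   ] y [0.693 0.721 0.   ] z [ 0.  0. -1.] F [ 0.4 -0.3  0.3] M [-0.07  0.03 -0.  ] o 0.852 q [ 0.31  0.67 -0.08  2.07  0.13  0.4   0.93]
spacer rec 0.71 [266. 191. 367. 292.] [ 0.4539 -0.1666  0.058 ] go(z keep) [ 0.04 -0.01  0.  ]
```

```bash
python3 -m jog '[{"translation":[0.04,-0.03,0.3],"twist":0,"claw":85},{"translation":[0,0,0.4],"twist":0,"claw":85},{"translation":[0,0,0.4],"twist":0,"claw":85},{"translation":[0,0,0.4],"twist":0,"claw":85},{"translation":[0,0,0.4],"twist":0,"claw":85},{"translation":[0,0,0.3],"twist":0,"claw":85},{"translation":[0,0,0.12],"twist":0,"claw":85},{"translation":[0,0,0],"twist":0,"claw":85},{"translation":[0,0,0],"twist":0,"claw":50},{"translation":[0,0,0],"twist":0,"claw":50},{"translation":[0,0,0],"twist":0,"claw":50},{"translation":[0,0,0],"twist":0,"claw":50},{"translation":[0,0,0],"twist":0,"claw":50},{"translation":[0,0,0],"twist":0,"claw":50}]' 30
python3 -m jog '[{"translation":[0,0,-0.1],"twist":0,"claw":50},{"translation":[0,0,-0.3],"twist":0,"claw":50},{"translation":[0,0,-0.4],"twist":0,"claw":50},{"translation":[0,0,-0.4],"twist":-1,"claw":50},{"translation":[0,0,-0.4],"twist":-1,"claw":50},{"translation":[0,0,-0.4],"twist":-1,"claw":50},{"translation":[0,0,-0.4],"twist":-1,"claw":50},{"translation":[0,0,-0.4],"twist":-1,"claw":50},{"translation":[0,0,0],"twist":-1,"claw":50},{"translation":[0,0,0],"twist":-1,"claw":50},{"translation":[0,0,0],"twist":-1,"claw":50},{"translation":[0,0,0],"twist":0,"claw":50},{"translation":[0,0,0],"twist":0,"claw":50}]' 30
python3 -c "
from h import *;show();print(go([.4874,.2748,.165]))"
```

```text
clock: 16.62
tool_pos: [0.4534, -0.1684, 0.0519]
eef_rot: [0.375, 0.927, 0.0, 0.001]
contact_force: [-1.2, 0.0, 6.7]
opening: 0.657
clock: 17.7
tool_pos: [0.4526, -0.1684, 0.1632]
eef_rot: [-0.032, 0.999, 0.0, -0.0]
contact_force: [-0.3, -0.2, -1.1]
opening: 0.659
t 17.7 p [ 0.4526 -0.1684  0.1632] x [-0.998 -0.065  0.   ] y [-0.065  0.998  0.   ] z [-0.  0. -1.] F [-0.3 -0.2 -1.1] M [ 0.05  0.01 -0.05] o 0.659 q [ 0.47  0.65 -0.33  2.06  0.42  0.5   1.46]
[-1.59 11.   -0.04]
```

```bash
python3 -m jog '[{"translation":[-0.07,0.5,0],"twist":0,"claw":50},{"translation":[-0.07,0.5,0],"twist":0,"claw":50},{"translation":[-0.07,0.5,0],"twist":0,"claw":50},{"translation":[-0.07,0.5,0],"twist":0,"claw":50},{"translation":[-0.07,0.5,0],"twist":0,"claw":50},{"translation":[-0.07,0.5,0],"twist":0,"claw":50},{"translation":[-0.07,0.5,0],"twist":0,"claw":50},{"translation":[-0.07,0.5,0],"twist":0,"claw":50},{"translation":[-0.07,0.5,0],"twist":0,"claw":50},{"translation":[-0.07,0.5,0],"twist":0,"claw":50},{"translation":[-0.07,0.5,0],"twist":0,"claw":50},{"translation":[-0.07,0.5,0],"twist":0,"claw":50},{"translation":[-0.07,0.5,0],"twist":0,"claw":50},{"translation":[-0.07,0.5,0],"twist":0,"claw":50},{"translation":[-0.07,0.5,0],"twist":0,"claw":50},{"translation":[-0.07,0.5,0],"twist":0,"claw":50},{"translation":[-0.07,0.5,0],"twist":0,"claw":50},{"translation":[-0.07,0.5,0],"twist":0,"claw":50},{"translation":[-0.07,0.5,0],"twist":0,"claw":50}]' 30
python3 -m jog '[{"translation":[-0.07,0.4,0],"twist":0,"claw":50},{"translation":[-0.07,0.4,0],"twist":0,"claw":50},{"translation":[-0.07,0.3,0],"twist":0,"claw":50},{"translation":[-0.07,0.2,0],"twist":0,"claw":50},{"translation":[0,0,0],"twist":0,"claw":50},{"translation":[0,0,0],"twist":0,"claw":50}]' 30
python3 - <<'E'
from h import *
s,st=snap('wrist','w8.png');show(st);print(go([.4874,.2748,.165]))
for o in(-.004,0,.004): print(o,held(.030,.006,(o,.0015)))
for d in r.spot_in('spacer','wrist')[:2]:print(d)
E
```

```text
clock: 19.28
tool_pos: [0.4799, 0.2154, 0.1631]
eef_rot: [-0.033, 0.999, -0.0, -0.0]
contact_force: [0.9, 0.0, -0.8]
opening: 0.652
clock: 19.78
tool_pos: [0.4878, 0.2666, 0.163]
eef_rot: [-0.034, 0.999, -0.0, -0.0]
contact_force: [-0.2, -0.3, -1.0]
opening: 0.656
t 19.78 p [0.4878 0.2666 0.163 ] x [-0.998 -0.067  0.   ] y [-0.067  0.998 -0.001] z [-0.    -0.001 -1.   ] F [-0.2 -0.3 -1. ] M [0.02 0.01 0.03] o 0.656 q [-0.44  0.71 -0.24  1.85  0.27  0.62  0.79]
[-0.01  0.23 -0.05]
-0.004 [252.8 392.9 241.3 399.7]
0 [242.1 384.7 240.6 400.4]
0.004 [231.2 376.3 240.  401.1]
{'rect': [243.6, 243.4, 397.7, 377.0], 'confidence': 0.76}
```

```bash
python3 -m jog '[{"translation":[-0.01,0.23,0],"twist":0,"claw":50},{"translation":[0,0,0],"twist":0,"claw":50},{"translation":[0,0,0.3],"twist":0,"claw":50},{"translation":[0,0,0.3],"twist":0,"claw":50},{"translation":[0,0,0.2],"twist":0,"claw":50},{"translation":[0,0,0.2],"twist":0,"claw":50},{"translation":[0,0,0.2],"twist":0,"claw":50},{"translation":[0,0,0.2],"twist":0,"claw":50},{"translation":[0,0,0.2],"twist":0,"claw":50},{"translation":[0,0,0.2],"twist":0,"claw":50},{"translation":[0,0,0.1],"twist":0,"claw":50},{"translation":[0,0,0.1],"twist":0,"claw":50},{"translation":[0,0,0],"twist":0,"claw":50},{"translation":[0,0,0],"twist":0,"claw":50}]' 30
python3 -c "
from h import *;show()"
```

```text
clock: 21.2
tool_pos: [0.4877, 0.2764, 0.0829]
eef_rot: [-0.034, 0.999, 0.0, -0.0]
contact_force: [0.2, -0.1, 0.4]
opening: 0.657
t 21.2 p [0.4877 0.2764 0.0829] x [-0.998 -0.068  0.   ] y [-0.068  0.998  0.   ] z [-0.  0. -1.] F [ 0.2 -0.1  0.4] M [-0.    0.04 -0.01] o 0.657 q [-0.49  0.84 -0.18  1.88  0.31  0.45  0.74]
```

```bash
python3 -m jog '[{"translation":[0,-0.03,0.1],"twist":0,"claw":50},{"translation":[0,0,0.1],"twist":0,"claw":50},{"translation":[0,0,0.06],"twist":0,"claw":50},{"translation":[0,0,0],"twist":0,"claw":50},{"translation":[0,0,0],"twist":0,"claw":50}]' 30
python3 -m jog '[{"translation":[0,0,0],"twist":0,"claw":78},{"translation":[0,0,0],"twist":0,"claw":78},{"translation":[0,0,0],"twist":0,"claw":78},{"translation":[0,0,0],"twist":0,"claw":78},{"translation":[0,0,-0.2],"twist":0,"claw":78},{"translation":[0,0,-0.4],"twist":0,"claw":78},{"translation":[0,0,-0.4],"twist":0,"claw":78},{"translation":[0,0,-0.4],"twist":0,"claw":78},{"translation":[0,0,-0.4],"twist":0,"claw":78},{"translation":[0,0,-0.4],"twist":0,"claw":78},{"translation":[0,0,-0.4],"twist":0,"claw":78},{"translation":[0,0,-0.2],"twist":0,"claw":78},{"translation":[0,0,0],"twist":0,"claw":78}]' 30
python3 - <<'E'
from h import *
find('spacer',.077,f='w9.png')
print(go([.566,.074,.19]))
E
```

```text
clock: 21.62
tool_pos: [0.4898, 0.2761, 0.0764]
eef_rot: [-0.034, 0.999, 0.001, 0.003]
contact_force: [-1.5, -2.1, 26.1]
opening: 0.657
clock: 22.7
tool_pos: [0.4886, 0.2757, 0.1865]
eef_rot: [-0.034, 0.999, 0.001, 0.001]
contact_force: [0.4, 0.3, -0.1]
opening: 0.777
t 22.7 p [0.4886 0.2757 0.1865] x [-0.998 -0.068 -0.003] y [-0.068  0.998  0.002] z [ 0.003  0.002 -1.   ] F [ 0.4  0.3 -0.1] M [ 0.04 -0.02  0.02] o 0.777 q [-0.44  0.68 -0.25  1.82  0.25  0.67  0.8 ]
spacer loc 0.59 [ 49. 424.] [0.3763 0.3295 0.077 ] go(z keep) [ 2.71  1.53 -0.01]
spacer rec 0.64 [274. 189. 369. 288.] [0.494  0.2786 0.077 ] go(z keep) [-0.14  0.06  0.  ]
spacer rec 0.47 [231. 133. 398. 458.] [0.5343 0.2765 0.077 ] go(z keep) [-1.14 -0.06  0.  ]
spacer rec 0.17 [393.  16. 460.  83.] [0.3762 0.3308 0.077 ] go(z keep) [ 2.71  1.57 -0.01]
[-1.62 -5.14 -0.15]
```

View pics/w9.png

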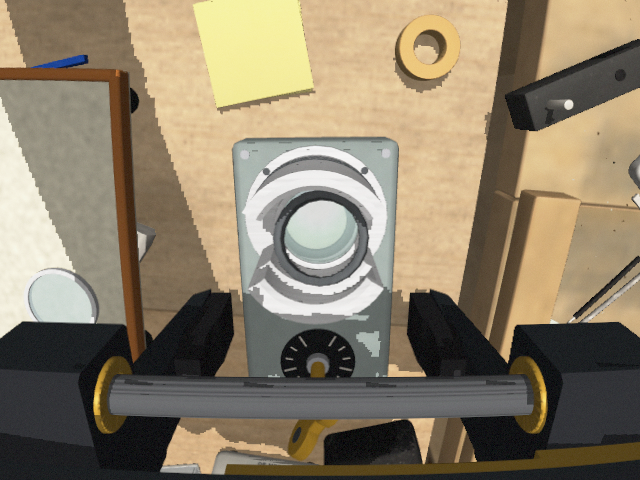

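```bash
python3 - <<'E'
from h import *
s=r.snapshot('wrist');st=r.get_state();a=np.linspace(0,6.28,90)
im=cv2.resize(s['img'][:,:,::-1].copy(),None,fx=3,fy=3)
for (z,rr,col) in[(.077,.03,(0,0,255)),(.077,.0245,(0,0,255)),(.12,.033,(0,255,0)),(.12,.044,(0,255,0))]:
    q=pix(s,np.c_[.4875+rr*np.cos(a),.275+rr*np.sin(a),0*a+z],st);print(z,np.round([q[:,0].min(),q[:,0].max(),q[:,1].min(),q[:,1].max()],1))
    cv2.polylines(im,[np.int32(q*3)],True,col,1)
cv2.imwrite('pics/o2.png',im[420:1000,660:1260])
E
```

```text
0.077 [271.1 366.1 185.7 276.7]
0.077 [279.8 357.4 194.5 268.8]
0.12 [256.5 380.1 195.  311.5]
0.12 [235.9 400.6 173.5 328.8]
```

View pics/o2.png

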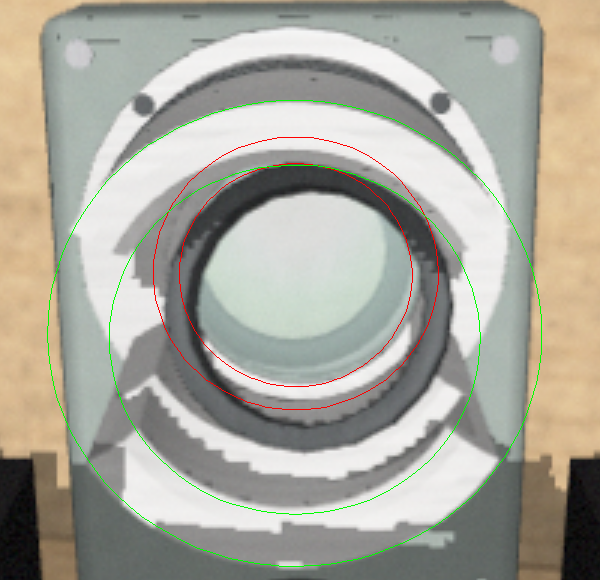

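```bash
python3 - <<'E'
from h import *
from scipy.optimize import least_squares
s=r.snapshot('wrist');st=r.get_state();a=np.linspace(0,6.28,180)
obs=np.array([(660+165)/3,(660+452)/3,(420+162)/3,(420+450)/3])
def ext(p):
    q=pix(s,np.c_[p[0]+.03*np.cos(a)*np.cos(p[3]),p[1]+.03*np.sin(a),p[2]+.03*np.cos(a)*np.sin(p[3])],st)
    return np.array([q[:,0].min(),q[:,0].max(),q[:,1].min(),q[:,1].max()])
f=least_squares(lambda p:ext(p)-obs,[.487,.275,.08,.1],x_scale=[.01,.01,.01,.1]);print(f.x,np.degrees(f.x[3]),f.cost)
for z in(.077,.08,.085,.09):
    f=least_squares(lambda p:ext([*p[:2],z,p[2]])-obs,[.487,.275,.1],x_scale=[.01,.01,.1]);print(z,f.x,np.degrees(f.x[2]),f.fun)
E
```

```text
[0.49205915 0.27808868 0.0811275  0.31761821] 18.19818300480442 0.01089773388785735
0.077 [0.49335331 0.27820064 0.31936872] 18.298479938429153 [ 0.70240271 -0.70627839  0.7986375  -0.90622701]
0.08 [0.49240838 0.27811923 0.31925032] 18.291695860834384 [ 0.14080675 -0.1416108   0.27403999 -0.30398328]
0.085 [0.49143076 0.27798335 0.14973181] 8.57900079377789 [-0.81451854  0.81679919  0.03821871  0.02039051]
0.09 [0.49016508 0.27784342 0.05748188] 3.2934688726179786 [-1.8169267   1.81944368  0.05487082  0.08225083]
```

```bash
python3 -m jog '[{"translation":[0,0,0],"twist":1,"claw":22},{"translation":[0,0,0],"twist":1,"claw":22},{"translation":[0,0,0],"twist":1,"claw":22},{"translation":[0,0,0],"twist":1,"claw":22},{"translation":[0,0,0],"twist":1,"claw":22},{"translation":[0,0,0],"twist":1,"claw":22},{"translation":[0,0,0],"twist":1,"claw":22},{"translation":[0,0,0],"twist":1,"claw":22},{"translation":[0,0,0],"twist":1,"claw":22},{"translation":[0,0,0],"twist":1,"claw":22},{"translation":[0,0,0],"twist":1,"claw":22},{"translation":[0,0,0],"twist":1,"claw":22},{"translation":[0,0,0],"twist":1,"claw":22},{"translation":[0,0,0],"twist":1,"claw":22},{"translation":[0,0,0],"twist":1,"claw":22},{"translation":[0,0,0],"twist":0,"claw":22},{"translation":[0,0,0],"twist":0,"claw":22}]' 30
python3 -c "
from h import *;show();print(go([.487,.2745,.13]))
s,st=snap('wrist','w10.png')"
```

```text
clock: 24.37
tool_pos: [0.4873, 0.275, 0.184]
eef_rot: [0.682, 0.732, -0.001, 0.0]
contact_force: [0.8, 0.6, -0.2]
opening: 0.22
t 24.37 p [0.4873 0.275  0.184 ] x [-0.071  0.997 -0.001] y [ 0.997  0.071 -0.001] z [-0.001 -0.001 -1.   ] F [ 0.8  0.6 -0.2] M [-0.12  0.08 -0.  ] o 0.22 q [-0.72  0.69  0.21  1.83 -0.22  0.64 -0.31]
[-0.01 -0.01  1.35]
```

View pics/w10.png

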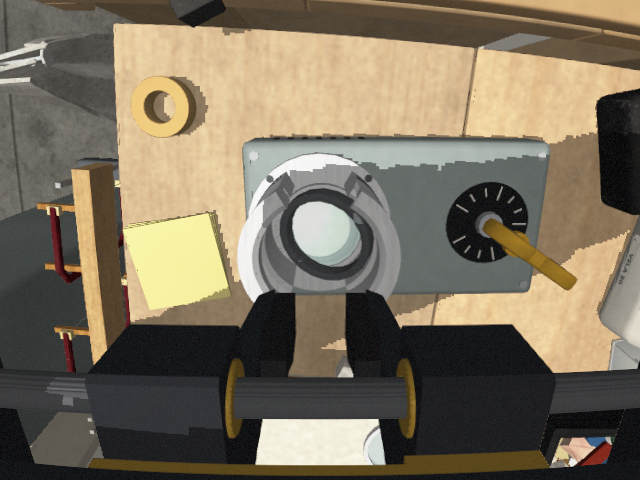

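```bash
python3 -m jog '[{"translation":[0,0,0.4],"twist":0,"claw":22},{"translation":[0,0,0.4],"twist":0,"claw":22},{"translation":[0,0,0.4],"twist":0,"claw":22},{"translation":[0,0,0.3],"twist":0,"claw":22},{"translation":[0,0,0.2],"twist":0,"claw":22},{"translation":[0,0,0.2],"twist":0,"claw":22},{"translation":[0,0,0.1],"twist":0,"claw":22},{"translation":[0,0,0.1],"twist":0,"claw":22},{"translation":[0,0,0],"twist":0,"claw":22}]' 30
python3 -c "
from h import *;show()"
python3 -m jog '[{"translation":[0,0,0.1],"twist":0,"claw":22},{"translation":[0,0,0.1],"twist":0,"claw":22},{"translation":[0,0,0],"twist":0,"claw":22}]' 30
python3 -c "
from h import *;show()"
```

```text
clock: 25.17
tool_pos: [0.4876, 0.275, 0.1003]
eef_rot: [0.683, 0.731, -0.0, -0.0]
contact_force: [-0.0, 0.9, 0.4]
opening: 0.217
t 25.17 p [0.4876 0.275  0.1003] x [-0.068  0.998 -0.   ] y [ 0.998  0.068 -0.   ] z [-0. -0. -1.] F [-0.   0.9  0.4] M [-0.09  0.04  0.01] o 0.217 q [-0.68  0.82  0.15  1.89 -0.25  0.46 -0.29]
clock: 25.42
tool_pos: [0.4874, 0.275, 0.0933]
eef_rot: [0.683, 0.731, -0.0, -0.0]
contact_force: [-2.4, -0.3, 5.3]
opening: 0.218
t 25.42 p [0.4874 0.275  0.0933] x [-0.068  0.998  0.   ] y [ 0.998  0.068 -0.   ] z [-0.  0. -1.] F [-2.4 -0.3  5.3] M [-0.2   0.41  0.03] o 0.218 q [-0.68  0.83  0.15  1.89 -0.25  0.44 -0.28]
```

```bash
for i in 1 2 3 4; do python3 -m jog '[{"translation":[0,0,0.05],"twist":0,"claw":22},{"translation":[0,0,0.05],"twist":0,"claw":22},{"translation":[0,0,0],"twist":0,"claw":22}]' 30 | grep -E "tool_pos|force"; done
```

```text
tool_pos: [0.4877, 0.2752, 0.0886]
contact_force: [0.2, -0.3, 0.2]
tool_pos: [0.4875, 0.2751, 0.0842]
contact_force: [0.3, -0.1, -1.2]
tool_pos: [0.4875, 0.275, 0.0803]
contact_force: [0.5, -0.2, -0.7]
tool_pos: [0.4875, 0.275, 0.0763]
contact_force: [0.7, 0.6, 0.1]
```

```bash
python3 -m jog '[{"translation":[0,0,0.05],"twist":0,"claw":22},{"translation":[0,0,0],"twist":0,"claw":22}]' 30 | grep -E "tool_pos|force"
python3 -m jog '[{"translation":[0,0,-0.2],"twist":0,"claw":22},{"translation":[0,0,-0.4],"twist":0,"claw":22},{"translation":[0,0,-0.4],"twist":0,"claw":22},{"translation":[0,0,-0.4],"twist":0,"claw":22},{"translation":[0,0,-0.4],"twist":0,"claw":22},{"translation":[0,0,-0.4],"twist":0,"claw":22},{"translation":[0,0,-0.4],"twist":0,"claw":22},{"translation":[0,0,0],"twist":-1,"claw":80},{"translation":[0,0,0],"twist":-1,"claw":80},{"translation":[0,0,0],"twist":-1,"claw":80},{"translation":[0,0,0],"twist":-1,"claw":80},{"translation":[0,0,0],"twist":-1,"claw":80},{"translation":[0,0,0],"twist":-1,"claw":80},{"translation":[0,0,0],"twist":-1,"claw":80},{"translation":[0,0,0],"twist":-1,"claw":80},{"translation":[0,0,0],"twist":-1,"claw":80}]' 30
python3 -m jog '[{"translation":[0,0,0],"twist":-1,"claw":80},{"translation":[0,0,0],"twist":-1,"claw":80},{"translation":[0,0,0],"twist":-1,"claw":80},{"translation":[0,0,0],"twist":-1,"claw":80},{"translation":[0,0,0],"twist":-1,"claw":80},{"translation":[0,0,0],"twist":-1,"claw":80},{"translation":[0,0,0],"twist":0,"claw":80},{"translation":[0,0,0],"twist":0,"claw":80}]'
python3 - <<'E'
from h import *
s,st=find('spacer',.077,f='w11.png');print(go([.566,.074,.18]))
a=np.linspace(0,6.28,90)
for z,rr in((.077,.03),(.077,.0245),(.067,.03)):
    q=pix(s,np.c_[.4875+rr*np.cos(a),.276+rr*np.sin(a),0*a+z],st);print(z,np.round([q[:,0].min(),q[:,1].min(),q[:,0].max(),q[:,1].max()],1))
cv2.imwrite('pics/w11c.png',cv2.resize(s['img'][120:330,210:430,::-1],None,fx=2.5,fy=2.5))
E
```

```text
tool_pos: [0.4876, 0.275, 0.0745]
contact_force: [-0.5, -1.0, 0.1]
clock: 27.92
tool_pos: [0.4878, 0.2749, 0.1795]
eef_rot: [0.274, 0.962, 0.0, 0.0]
contact_force: [0.2, 0.2, -0.4]
opening: 0.801
clock: 28.58
tool_pos: [0.4879, 0.2748, 0.1792]
eef_rot: [-0.032, 0.999, 0.0, 0.0]
contact_force: [0.3, 0.4, -0.2]
opening: 0.796
t 28.58 p [0.4879 0.2748 0.1792] x [-0.998 -0.064 -0.   ] y [-0.064  0.998  0.   ] z [ 0.  0. -1.] F [ 0.3  0.4 -0.2] M [-0.03 -0.01  0.05] o 0.796 q [-0.44  0.69 -0.25  1.82  0.26  0.66  0.79]
spacer loc 0.38 [426. 319.] [0.6368 0.2853 0.077 ] go(z keep) [-3.73  0.02  0.  ]
spacer rec 0.6 [274. 193. 366. 278.] [0.4887 0.2763 0.077 ] go(z keep) [-0.02  0.04  0.  ]
[-1.62 -5.14 -0.02]
0.077 [271.5 185.6 368.1 278.1]
0.077 [280.3 194.6 359.3 270.1]
0.067 [273.2 182.6 366.4 272.2]
```

View pics/w11c.png

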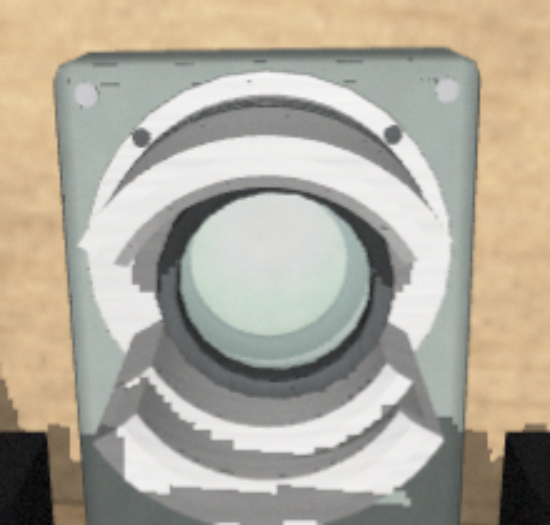

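```bash
python3 -m jog '[{"translation":[-0.14,-0.45,0],"twist":0,"claw":78},{"translation":[-0.14,-0.45,0],"twist":0,"claw":78},{"translation":[-0.14,-0.45,0],"twist":0,"claw":78},{"translation":[-0.14,-0.45,0],"twist":0,"claw":78},{"translation":[-0.14,-0.45,0],"twist":0,"claw":78},{"translation":[-0.14,-0.45,0.1],"twist":0,"claw":78},{"translation":[-0.14,-0.45,0.1],"twist":0,"claw":78},{"translation":[-0.14,-0.45,0.1],"twist":0,"claw":78},{"translation":[-0.14,-0.45,0.1],"twist":0,"claw":78},{"translation":[-0.14,-0.45,0.1],"twist":0,"claw":78},{"translation":[-0.14,-0.45,0.1],"twist":0,"claw":78},{"translation":[-0.08,-0.2,0.1],"twist":0,"claw":78},{"translation":[0,0,0],"twist":0,"claw":78},{"translation":[0,0,0],"twist":0,"claw":78}]'
python3 - <<'E'
from h import *
s,st=find('filter_1',.053,f='w12.png',k=2)
E
```

```text
clock: 29.9
tool_pos: [0.566, 0.0746, 0.1506]
eef_rot: [-0.034, 0.999, 0.0, -0.0]
contact_force: [-0.7, 1.2, -0.4]
opening: 0.782
t 29.9 p [0.566  0.0746 0.1506] x [-0.998 -0.067  0.   ] y [-0.067  0.998  0.001] z [-0.     0.001 -1.   ] F [-0.7  1.2 -0.4] M [0.07 0.01 0.01] o 0.782 q [-0.05  0.75 -0.28  1.81  0.32  0.63  1.12]
filter_1 loc 0.95 [29. 92.] [ 0.4542 -0.0582  0.053 ] go(z keep) [ 3.01 -3.12 -0.  ]
filter_1 loc 0.82 [245. 328.] [0.5711 0.0813 0.053 ] go(z keep) [-0.14  0.16  0.  ]
filter_1 rec 0.76 [ 42.   0. 146.  87.] [ 0.462  -0.0575  0.053 ] go(z keep) [ 2.82 -3.12 -0.  ]
filter_1 rec 0.76 [278. 192. 377. 286.] [0.5675 0.0807 0.053 ] go(z keep) [-0.05  0.15  0.  ]
```

```bash
python3 -m jog '[{"translation":[-0.07,0.11,0.1],"twist":0,"claw":85},{"translation":[0,0,0.2],"twist":1,"claw":85},{"translation":[0,0,0.2],"twist":1,"claw":85},{"translation":[0,0,0.2],"twist":1,"claw":85},{"translation":[0,0,0.2],"twist":1,"claw":85},{"translation":[0,0,0.2],"twist":1,"claw":85},{"translation":[0,0,0.2],"twist":1,"claw":85},{"translation":[0,0,0.2],"twist":1,"claw":85},{"translation":[0,0,0.4],"twist":0,"claw":85},{"translation":[0,0,0.4],"twist":0,"claw":85},{"translation":[0,0,0.2],"twist":0,"claw":85},{"translation":[0,0,0],"twist":0,"claw":85},{"translation":[0,0,0],"twist":0,"claw":85}]'
python3 -c "
from h import *;show()"
```

```text
clock: 31.13
tool_pos: [0.5687, 0.0794, 0.0505]
eef_rot: [0.326, 0.945, 0.0, -0.0]
contact_force: [0.0, 0.4, -0.2]
opening: 0.849
t 31.13 p [0.5687 0.0794 0.0505] x [-0.787  0.616  0.001] y [0.616 0.787 0.   ] z [-0.  0. -1.] F [ 0.   0.4 -0.2] M [-0.02 -0.01 -0.02] o 0.849 q [-0.19  0.9  -0.05  1.85  0.1   0.39  0.59]
```

```bash
python3 -m jog '[{"translation":[0,0,0.01],"twist":0,"claw":50},{"translation":[0,0,0],"twist":0,"claw":50},{"translation":[0,0,0],"twist":0,"claw":50},{"translation":[0,0,0],"twist":0,"claw":50},{"translation":[0,0,0],"twist":0,"claw":50},{"translation":[0,0,0],"twist":0,"claw":50},{"translation":[0,0,-0.1],"twist":0,"claw":50},{"translation":[0,0,-0.3],"twist":0,"claw":50},{"translation":[0,0,-0.4],"twist":-1,"claw":50},{"translation":[0,0,-0.4],"twist":-1,"claw":50},{"translation":[0,0,-0.4],"twist":-1,"claw":50},{"translation":[0,0,-0.4],"twist":-1,"claw":50},{"translation":[0,0,-0.4],"twist":-1,"claw":50},{"translation":[0,0,-0.4],"twist":-1,"claw":50},{"translation":[0,0,0],"twist":-1,"claw":50},{"translation":[0,0,0],"twist":0,"claw":50},{"translation":[0,0,0],"twist":0,"claw":50}]' 25
python3 -c "
from h import *;show();print(go([.4876,.2750,.165]))"
```

```text
clock: 32.55
tool_pos: [0.5686, 0.0781, 0.1628]
eef_rot: [-0.032, 0.999, -0.0, 0.0]
contact_force: [-0.2, -0.1, -1.1]
opening: 0.659
t 32.55 p [0.5686 0.0781 0.1628] x [-0.998 -0.064 -0.   ] y [-0.064  0.998 -0.   ] z [ 0. -0. -1.] F [-0.2 -0.1 -1.1] M [ 0.04 -0.05 -0.04] o 0.659 q [-0.05  0.73 -0.29  1.79  0.32  0.66  1.11]
[ 1.7   5.04 -0.05]
```

```bash
python3 -m jog '[{"translation":[0.14,0.42,0],"twist":0,"claw":50},{"translation":[0.14,0.42,0],"twist":0,"claw":50},{"translation":[0.14,0.42,0],"twist":0,"claw":50},{"translation":[0.14,0.42,0],"twist":0,"claw":50},{"translation":[0.14,0.42,0],"twist":0,"claw":50},{"translation":[0.14,0.42,0],"twist":0,"claw":50},{"translation":[0.14,0.42,0],"twist":0,"claw":50},{"translation":[0.14,0.42,0],"twist":0,"claw":50},{"translation":[0.14,0.42,0],"twist":0,"claw":50},{"translation":[0.14,0.42,0],"twist":0,"claw":50},{"translation":[0.14,0.42,0],"twist":0,"claw":50},{"translation":[0.14,0.42,0],"twist":0,"claw":50},{"translation":[0.02,0,0],"twist":0,"claw":50},{"translation":[0,0,0],"twist":0,"claw":50},{"translation":[0,0,0],"twist":0,"claw":50}]' 25
python3 - <<'E'
from h import *
s,st=find('filter_1',.168,f='w13.png',k=2);print(go([.4876,.2750,.165]))
for o in(-.004,0,.004): print(o,held(.030,.003,(o,.0015)))
E
```

```text
clock: 33.8
tool_pos: [0.4875, 0.2734, 0.162]
eef_rot: [-0.033, 0.999, -0.001, -0.0]
contact_force: [0.2, -0.5, -0.6]
opening: 0.661
t 33.8 p [0.4875 0.2734 0.162 ] x [-0.998 -0.066  0.   ] y [-0.066  0.998 -0.002] z [-0.    -0.002 -1.   ] F [ 0.2 -0.5 -0.6] M [-0.   -0.03 -0.04] o 0.661 q [-0.45  0.71 -0.24  1.84  0.28  0.62  0.77]
filter_1 loc 0.67 [314. 320.] [0.4859 0.2746 0.168 ] go(z keep) [ 0.04  0.03 -0.  ]
filter_1 rec 0.87 [244. 235. 398. 375.] [0.482  0.2747 0.168 ] go(z keep) [ 0.14  0.04 -0.  ]
[ 0.01  0.04 -0.07]
-0.004 [250.  388.2 242.7 398.3]
0 [239.5 380.1 242.  399. ]
0.004 [228.8 371.8 241.4 399.6]
```

```bash
python3 -m jog '[{"translation":[-0.02,0.03,0.2],"twist":0,"claw":50},{"translation":[0,0,0.3],"twist":0,"claw":50},{"translation":[0,0,0.3],"twist":0,"claw":50},{"translation":[0,0,0.2],"twist":0,"claw":50},{"translation":[0,0,0.2],"twist":0,"claw":50},{"translation":[0,0,0.2],"twist":0,"claw":50},{"translation":[0,0,0.2],"twist":0,"claw":50},{"translation":[0,0,0.2],"twist":0,"claw":50},{"translation":[0,0,0.1],"twist":0,"claw":50},{"translation":[0,0,0.05],"twist":0,"claw":50},{"translation":[0,0,0],"twist":0,"claw":50},{"translation":[0,0,0],"twist":0,"claw":50}]' 25
python3 -c "
from h import *;show()"
```

```text
clock: 35.1
tool_pos: [0.4877, 0.2761, 0.0843]
eef_rot: [-0.034, 0.999, -0.0, -0.0]
contact_force: [-0.6, -0.4, -1.1]
opening: 0.662
t 35.1 p [0.4877 0.2761 0.0843] x [-0.998 -0.068  0.001] y [-0.068  0.998 -0.   ] z [-0.    -0.001 -1.   ] F [-0.6 -0.4 -1.1] M [-0.2   0.17 -0.01] o 0.662 q [-0.49  0.84 -0.19  1.88  0.32  0.46  0.73]
```

```bash
python3 -m jog '[{"translation":[0,-0.02,0.05],"twist":0,"claw":50},{"translation":[0,0,0.04],"twist":0,"claw":50},{"translation":[0,0,0],"twist":0,"claw":50}]' 25
python3 -m jog '[{"translation":[0,0,0],"twist":0,"claw":78},{"translation":[0,0,0],"twist":0,"claw":78},{"translation":[0,0,0],"twist":0,"claw":78},{"translation":[0,0,0],"twist":0,"claw":78},{"translation":[0,0,-0.2],"twist":0,"claw":78},{"translation":[0,0,-0.4],"twist":0,"claw":78},{"translation":[0,0,-0.4],"twist":0,"claw":78},{"translation":[0,0,-0.4],"twist":0,"claw":78},{"translation":[0,0,-0.4],"twist":0,"claw":78},{"translation":[0,0,-0.4],"twist":0,"claw":78},{"translation":[0,0,-0.2],"twist":0,"claw":78},{"translation":[0,0,0],"twist":0,"claw":78},{"translation":[0,0,0],"twist":0,"claw":78}]'
cat >> h.py <<'E'
def seat(z):
    s,st=snap('wrist');a=np.linspace(0,6.28,90)
    q=pix(s,np.c_[.4875+.03*np.cos(a),.276+.03*np.sin(a),0*a+z],st);print('pred',np.round([q[:,0].min(),q[:,1].min(),q[:,0].max(),q[:,1].max()],1))
    for n in('filter_1','lens','spacer'):
        for d in r.spot_in(n,'wrist')[:3]: print(n,round(d['confidence'],2),np.round(d['rect'],1))
    cv2.imwrite('pics/seat%d.png'%(z*1e3),cv2.resize(s['img'][120:330,210:430,::-1],None,fx=2.5,fy=2.5))
E
python3 - <<'E'
from h import *
show();seat(.082);print(go([.457,-.061,.15]))
for c in('top',): find('filter_1',.053,c); find('retaining_ring',.053,c)
E
```

```text
clock: 35.35
tool_pos: [0.4883, 0.2756, 0.0807]
eef_rot: [-0.034, 0.999, 0.0, 0.0]
contact_force: [-0.6, -0.9, -0.3]
opening: 0.66
clock: 36.43
tool_pos: [0.4881, 0.2755, 0.177]
eef_rot: [-0.034, 0.999, 0.0, 0.0]
contact_force: [-0.8, 1.1, -0.1]
opening: 0.782
t 36.43 p [0.4881 0.2755 0.177 ] x [-0.998 -0.068 -0.001] y [-0.068  0.998  0.   ] z [ 0.001  0.    -1.   ] F [-0.8  1.1 -0.1] M [0.01 0.   0.04] o 0.782 q [-0.44  0.69 -0.26  1.82  0.27  0.66  0.78]
pred [269.  187.3 368.3 282.1]
filter_1 0.86 [271.3 195.4 369.7 283.7]
[ 1.33 -8.33  0.65]
t 36.63 p [0.4875 0.2752 0.1758] x [-0.998 -0.068  0.002] y [-0.068  0.998 -0.001] z [-0.002 -0.001 -1.   ] F [ 0.6  0.7 -0.7] M [0.07 0.02 0.  ] o 0.779 q [-0.44  0.7  -0.26  1.82  0.27  0.66  0.78]
filter_1 loc 0.85 [243. 386.] [ 0.5661 -0.1638  0.053 ] go(z keep) [-1.220e+00 -1.108e+01  1.000e-02]
filter_1 loc 0.69 [280. 352.] [ 0.4615 -0.0684  0.053 ] go(z keep) [ 1.23 -8.52  0.01]
filter_1 rec 0.79 [377. 233. 400. 254.] [ 0.5639 -0.1699  0.053 ] go(z keep) [-1.150e+00 -1.123e+01  1.000e-02]
filter_1 rec 0.61 [340. 271. 363. 295.] [ 0.4538 -0.068   0.053 ] go(z keep) [ 1.42 -8.5   0.01]
filter_1 rec 0.22 [213. 212. 251. 287.] [0.5394 0.263  0.053 ] go(z keep) [-1.27 -0.39 -0.  ]
t 36.78 p [0.4878 0.2754 0.1761] x [-0.998 -0.068  0.001] y [-0.068  0.998 -0.   ] z [-0.001 -0.001 -1.   ] F [ 0.3 -0.  -0.8] M [-0.01 -0.   -0.  ] o 0.784 q [-0.44  0.7  -0.26  1.82  0.27  0.66  0.78]
retaining_ring loc 0.76 [239. 342.] [ 0.5742 -0.041   0.053 ] go(z keep) [-1.62 -8.04  0.  ]
retaining_ring rec 0.71 [331. 228. 351. 248.] [ 0.5767 -0.0377  0.053 ] go(z keep) [-1.69 -7.96  0.  ]
```

```bash
python3 -m jog '[{"translation":[0.07,-0.45,0],"twist":0,"claw":85},{"translation":[0.07,-0.45,0],"twist":0,"claw":85},{"translation":[0.07,-0.45,0],"twist":0,"claw":85},{"translation":[0.07,-0.45,0],"twist":0,"claw":85},{"translation":[0.07,-0.45,0],"twist":0,"claw":85},{"translation":[0.07,-0.45,0],"twist":0,"claw":85},{"translation":[0.07,-0.45,0],"twist":0,"claw":85},{"translation":[0.07,-0.45,0],"twist":0,"claw":85},{"translation":[0.07,-0.45,0],"twist":0,"claw":85},{"translation":[0.07,-0.45,0],"twist":0,"claw":85},{"translation":[0.07,-0.45,0],"twist":0,"claw":85},{"translation":[0.07,-0.45,0],"twist":0,"claw":85},{"translation":[0.07,-0.45,0.1],"twist":0,"claw":85},{"translation":[0.07,-0.45,0.1],"twist":0,"claw":85},{"translation":[0.07,-0.45,0.1],"twist":0,"claw":85},{"translation":[0.07,-0.45,0.1],"twist":0,"claw":85},{"translation":[0.07,-0.45,0.1],"twist":0,"claw":85},{"translation":[0.07,-0.45,0.1],"twist":0,"claw":85},{"translation":[0.05,-0.3,0],"twist":0,"claw":85}]'
python3 -m jog '[{"translation":[0,0,0],"twist":0,"claw":85},{"translation":[0,0,0],"twist":0,"claw":85}]'
python3 - <<'E'
from h import *
s,st=find('filter_1',.053,f='w14.png',k=2)
E
```

```text
clock: 38.52
tool_pos: [0.458, -0.0652, 0.1521]
eef_rot: [-0.033, 0.999, -0.0, -0.001]
contact_force: [-0.5, -0.1, 0.2]
opening: 0.848
clock: 38.68
tool_pos: [0.4587, -0.0634, 0.1527]
eef_rot: [-0.033, 0.999, 0.0, 0.0]
contact_force: [0.0, 0.6, -0.5]
opening: 0.851
t 38.68 p [ 0.4587 -0.0634  0.1527] x [-0.998 -0.066 -0.   ] y [-0.066  0.998  0.   ] z [ 0.  0. -1.] F [ 0.   0.6 -0.5] M [ 0.1  -0.03  0.  ] o 0.851 q [ 0.22  0.64 -0.28  2.12  0.41  0.42  1.25]
filter_1 loc 0.88 [228. 324.] [ 0.4539 -0.0596  0.053 ] go(z keep) [ 0.11  0.1  -0.  ]
filter_1 rec 0.6 [276. 183. 374. 277.] [ 0.4554 -0.0594  0.053 ] go(z keep) [0.08 0.11 0.  ]
filter_1 rec 0.44 [123. 335. 144. 361.] [ 0.5487 -0.1851  0.053 ] go(z keep) [-2.04 -3.19 -0.  ]
```

```bash
python3 -m jog '[{"translation":[0.08,0.08,0.15],"twist":0,"claw":85},{"translation":[0,0,0.4],"twist":0,"claw":85},{"translation":[0,0,0.4],"twist":0,"claw":85},{"translation":[0,0,0.4],"twist":0,"claw":85},{"translation":[0,0,0.4],"twist":0,"claw":85},{"translation":[0,0,0.4],"twist":0,"claw":85},{"translation":[0,0,0.3],"twist":0,"claw":85},{"translation":[0,0,0.1],"twist":0,"claw":85},{"translation":[0,0,0],"twist":0,"claw":85},{"translation":[0,0,0],"twist":0,"claw":85}]'
python3 -m jog '[{"translation":[0,0,0],"twist":0,"claw":50},{"translation":[0,0,0],"twist":0,"claw":50},{"translation":[0,0,0],"twist":0,"claw":50},{"translation":[0,0,0],"twist":0,"claw":50},{"translation":[0,0,0],"twist":0,"claw":50},{"translation":[0,0,0],"twist":0,"claw":50},{"translation":[0,0,-0.1],"twist":0,"claw":50},{"translation":[0,0,-0.3],"twist":0,"claw":50},{"translation":[0,0,-0.4],"twist":0,"claw":50},{"translation":[0,0,-0.4],"twist":0,"claw":50},{"translation":[0,0,-0.4],"twist":0,"claw":50},{"translation":[0,0,-0.4],"twist":0,"claw":50},{"translation":[0,0,-0.4],"twist":0,"claw":50},{"translation":[0,0,-0.4],"twist":0,"claw":50},{"translation":[0,0,0],"twist":0,"claw":50},{"translation":[0,0,0],"twist":0,"claw":50}]' 25
python3 -c "
from h import *;show();print(go([.4880,.2755,.165]))"
```

```text
clock: 39.67
tool_pos: [0.4554, -0.0596, 0.051]
eef_rot: [-0.034, 0.999, 0.0, 0.0]
contact_force: [0.6, -0.8, 0.2]
opening: 0.848
clock: 41.0
tool_pos: [0.4554, -0.0605, 0.1633]
eef_rot: [-0.034, 0.999, -0.0, 0.001]
contact_force: [-0.7, -0.5, -0.5]
opening: 0.656
t 41.0 p [ 0.4554 -0.0605  0.1633] x [-0.998 -0.067 -0.002] y [-0.067  0.998 -0.   ] z [ 0.002 -0.    -1.   ] F [-0.7 -0.5 -0.5] M [ 0.06 -0.03 -0.04] o 0.656 q [ 0.22  0.62 -0.3   2.12  0.41  0.45  1.24]
[-1.38  8.33 -0.04]
```

```bash
python3 -m jog '[{"translation":[-0.08,0.45,0],"twist":0,"claw":50},{"translation":[-0.08,0.45,0],"twist":0,"claw":50},{"translation":[-0.08,0.45,0],"twist":0,"claw":50},{"translation":[-0.08,0.45,0],"twist":0,"claw":50},{"translation":[-0.08,0.45,0],"twist":0,"claw":50},{"translation":[-0.08,0.45,0],"twist":0,"claw":50},{"translation":[-0.08,0.45,0],"twist":0,"claw":50},{"translation":[-0.08,0.45,0],"twist":0,"claw":50},{"translation":[-0.08,0.45,0],"twist":0,"claw":50},{"translation":[-0.08,0.45,0],"twist":0,"claw":50},{"translation":[-0.08,0.45,0],"twist":0,"claw":50},{"translation":[-0.08,0.45,0],"twist":0,"claw":50},{"translation":[-0.08,0.45,0],"twist":0,"claw":50},{"translation":[-0.08,0.45,0],"twist":0,"claw":50},{"translation":[-0.08,0.45,0],"twist":0,"claw":50},{"translation":[-0.08,0.45,0],"twist":0,"claw":50},{"translation":[-0.08,0.45,0],"twist":0,"claw":50},{"translation":[-0.02,0.45,0],"twist":0,"claw":50},{"translation":[0,0.23,0],"twist":0,"claw":50},{"translation":[0,0,0],"twist":0,"claw":50}]' 25
python3 -m jog '[{"translation":[0,0,0],"twist":0,"claw":50}]' 25 >/dev/null
python3 - <<'E'
from h import *
s,st=find('filter_1',.168,f='w15.png',k=2);print(go([.4880,.2755,.165]))
for o in(-.004,0,.004): print(o,held(.030,.003,(o,.0015)))
E
```

```text
clock: 42.67
tool_pos: [0.4865, 0.2784, 0.1617]
eef_rot: [-0.036, 0.999, 0.001, -0.001]
contact_force: [-0.2, -0.0, 0.6]
opening: 0.656
t 42.75 p [0.487  0.2751 0.1619] x [-0.998 -0.068  0.001] y [-0.068  0.998 -0.002] z [-0.001 -0.002 -1.   ] F [-0.5 -0.   0.2] M [-0.01  0.03 -0.03] o 0.653 q [-0.45  0.72 -0.25  1.84  0.28  0.63  0.77]
filter_1 loc 0.75 [248. 323.] [0.459  0.2757 0.168 ] go(z keep) [0.7  0.06 0.  ]
filter_1 loc 0.73 [310. 322.] [0.4833 0.2769 0.168 ] go(z keep) [0.09 0.05 0.  ]
filter_1 rec 0.9 [245. 233. 397. 378.] [0.4815 0.2765 0.168 ] go(z keep) [0.14 0.04 0.  ]
filter_1 rec 0.68 [269. 206. 372. 251.] [0.4519 0.2741 0.168 ] go(z keep) [0.88 0.04 0.  ]
[-0.01  0.04 -0.07]
-0.004 [250.  388.2 242.7 398.3]
0 [239.5 380.1 242.  399. ]
0.004 [228.8 371.8 241.4 399.6]
```

```bash
python3 -m jog '[{"translation":[-0.05,0,0.2],"twist":0,"claw":50},{"translation":[0,0,0.3],"twist":0,"claw":50},{"translation":[0,0,0.3],"twist":0,"claw":50},{"translation":[0,0,0.2],"twist":0,"claw":50},{"translation":[0,0,0.2],"twist":0,"claw":50},{"translation":[0,0,0.2],"twist":0,"claw":50},{"translation":[0,0,0.2],"twist":0,"claw":50},{"translation":[0,0,0.1],"twist":0,"claw":50},{"translation":[0,0,0.1],"twist":0,"claw":50},{"translation":[0,0,0.05],"twist":0,"claw":50},{"translation":[0,0,0],"twist":0,"claw":50},{"translation":[0,0,0],"twist":0,"claw":50}]' 25
python3 -c "
from h import *;show()"
```

```text
clock: 44.05
tool_pos: [0.4891, 0.2754, 0.0885]
eef_rot: [-0.034, 0.999, -0.001, -0.001]
contact_force: [-1.1, -2.2, -1.6]
opening: 0.661
t 44.05 p [0.4891 0.2754 0.0885] x [-0.998 -0.068  0.001] y [-0.068  0.998 -0.001] z [-0.001 -0.001 -1.   ] F [-1.1 -2.2 -1.6] M [-0.27  0.29 -0.03] o 0.661 q [-0.48  0.83 -0.2   1.87  0.33  0.47  0.73]
```

```bash
python3 -m jog '[{"translation":[0,0,0.05],"twist":0,"claw":50},{"translation":[0,0,0.03],"twist":0,"claw":50},{"translation":[0,0,0],"twist":0,"claw":50}]' 25
python3 -m jog '[{"translation":[0,0,0],"twist":0,"claw":78},{"translation":[0,0,0],"twist":0,"claw":78},{"translation":[0,0,0],"twist":0,"claw":78},{"translation":[0,0,0],"twist":0,"claw":78},{"translation":[0,0,-0.2],"twist":0,"claw":78},{"translation":[0,0,-0.4],"twist":0,"claw":78},{"translation":[0,0,-0.4],"twist":0,"claw":78},{"translation":[0,0,-0.4],"twist":0,"claw":78},{"translation":[0,0,-0.4],"twist":0,"claw":78},{"translation":[0,0,-0.4],"twist":0,"claw":78},{"translation":[0,0,0],"twist":0,"claw":78},{"translation":[0,0,0],"twist":0,"claw":78}]'
python3 - <<'E'
from h import *
show();seat(.087);print(go([.566,-.167,.165]))
E
```

```text
clock: 44.3
tool_pos: [0.4893, 0.2753, 0.0855]
eef_rot: [-0.034, 0.999, -0.001, -0.0]
contact_force: [-1.8, -2.9, 1.7]
opening: 0.658
clock: 45.3
tool_pos: [0.4902, 0.2765, 0.1745]
eef_rot: [-0.034, 0.999, 0.001, 0.001]
contact_force: [0.3, 0.5, -1.7]
opening: 0.78
t 45.3 p [0.4902 0.2765 0.1745] x [-0.998 -0.068 -0.002] y [-0.068  0.998  0.002] z [ 0.002  0.002 -1.   ] F [ 0.3  0.5 -1.7] M [ 0.08  0.01 -0.06] o 0.78 q [-0.44  0.7  -0.26  1.82  0.27  0.65  0.78]
pred [265.7 185.7 368.2 283.5]
filter_1 0.63 [269.6 191.  371.  285.2]
[ -1.17 -11.17   0.2 ]
```

```bash
python3 -m jog '[{"translation":[-0.05,-0.48,0],"twist":0,"claw":85},{"translation":[-0.05,-0.48,0],"twist":0,"claw":85},{"translation":[-0.05,-0.48,0],"twist":0,"claw":85},{"translation":[-0.05,-0.48,0],"twist":0,"claw":85},{"translation":[-0.05,-0.48,0],"twist":0,"claw":85},{"translation":[-0.05,-0.48,0],"twist":0,"claw":85},{"translation":[-0.05,-0.48,0],"twist":0,"claw":85},{"translation":[-0.05,-0.48,0],"twist":0,"claw":85},{"translation":[-0.05,-0.48,0],"twist":0,"claw":85},{"translation":[-0.05,-0.48,0],"twist":0,"claw":85},{"translation":[-0.05,-0.48,0],"twist":0,"claw":85},{"translation":[-0.05,-0.48,0],"twist":0,"claw":85},{"translation":[-0.05,-0.48,0],"twist":0,"claw":85},{"translation":[-0.05,-0.48,0],"twist":0,"claw":85},{"translation":[-0.05,-0.48,0],"twist":0,"claw":85},{"translation":[-0.05,-0.48,0],"twist":0,"claw":85},{"translation":[-0.05,-0.48,0],"twist":0,"claw":85},{"translation":[-0.05,-0.48,0],"twist":0,"claw":85},{"translation":[-0.05,-0.48,0],"twist":0,"claw":85},{"translation":[-0.05,-0.48,0],"twist":0,"claw":85}]'
python3 -m jog '[{"translation":[-0.05,-0.48,0],"twist":0,"claw":85},{"translation":[-0.05,-0.48,0],"twist":0,"claw":85},{"translation":[-0.05,-0.48,0],"twist":0,"claw":85},{"translation":[0,-0.15,0.3],"twist":0,"claw":85},{"translation":[0,0,0.2],"twist":0,"claw":85},{"translation":[0,0,0],"twist":0,"claw":85},{"translation":[0,0,0],"twist":0,"claw":85}]'
python3 - <<'E'
from h import *
s,st=find('filter_1',.053,f='w16.png',k=2)
s,st=find('retaining_ring',.11,k=2)
E
```

```text
clock: 47.17
tool_pos: [0.5551, -0.1053, 0.1726]
eef_rot: [-0.034, 0.999, 0.0, -0.001]
contact_force: [1.3, 1.1, 0.8]
opening: 0.848
clock: 47.75
tool_pos: [0.565, -0.1652, 0.1522]
eef_rot: [-0.035, 0.999, 0.001, -0.001]
contact_force: [0.9, -0.5, 0.0]
opening: 0.849
t 47.75 p [ 0.565  -0.1652  0.1522] x [-0.998 -0.07   0.003] y [-0.07   0.998  0.002] z [-0.003  0.002 -1.   ] F [ 0.9 -0.5  0. ] M [ 0.09  0.01 -0.01] o 0.849 q [ 0.4   0.77 -0.34  1.75  0.37  0.69  1.5 ]
filter_1 loc 0.74 [240. 313.] [ 0.5677 -0.1678  0.053 ] go(z keep) [-0.06 -0.07 -0.  ]
filter_1 rec 0.9 [270. 192. 362. 284.] [ 0.5664 -0.1659  0.053 ] go(z keep) [-0.03 -0.02 -0.  ]
t 47.9 p [ 0.5661 -0.1658  0.1536] x [-0.998 -0.07  -0.   ] y [-0.07   0.998  0.001] z [ 0.     0.001 -1.   ] F [ 0.4 -0.6 -0.5] M [ 0.06 -0.02  0.01] o 0.848 q [ 0.4   0.77 -0.34  1.75  0.37  0.69  1.5 ]
retaining_ring loc 0.63 [265. 518.] [ 0.5576 -0.0662  0.11  ] go(z keep) [0.04 2.5  0.  ]
retaining_ring rec 0.7 [477. 223. 612. 323.] [ 0.5609 -0.0514  0.11  ] go(z keep) [-0.07  2.86  0.  ]
```

```bash
python3 -m jog '[{"translation":[-0.02,-0.05,0.18],"twist":0,"claw":85},{"translation":[0,0,0.4],"twist":0,"claw":85},{"translation":[0,0,0.4],"twist":0,"claw":85},{"translation":[0,0,0.4],"twist":0,"claw":85},{"translation":[0,0,0.4],"twist":0,"claw":85},{"translation":[0,0,0.4],"twist":0,"claw":85},{"translation":[0,0,0.3],"twist":0,"claw":85},{"translation":[0,0,0.08],"twist":0,"claw":85},{"translation":[0,0,0],"twist":0,"claw":85},{"translation":[0,0,0],"twist":0,"claw":85}]'
python3 -m jog '[{"translation":[0,0,0],"twist":0,"claw":50},{"translation":[0,0,0],"twist":0,"claw":50},{"translation":[0,0,0],"twist":0,"claw":50},{"translation":[0,0,0],"twist":0,"claw":50},{"translation":[0,0,0],"twist":0,"claw":50},{"translation":[0,0,0],"twist":0,"claw":50},{"translation":[0,0,-0.1],"twist":0,"claw":50},{"translation":[0,0,-0.3],"twist":0,"claw":50},{"translation":[0,0,-0.4],"twist":0,"claw":50},{"translation":[0,0,-0.4],"twist":0,"claw":50},{"translation":[0,0,-0.4],"twist":0,"claw":50},{"translation":[0,0,-0.4],"twist":0,"claw":50},{"translation":[0,0,-0.4],"twist":0,"claw":50},{"translation":[0,0,-0.4],"twist":0,"claw":50},{"translation":[0,0,-0.2],"twist":0,"claw":50},{"translation":[0,0,0],"twist":0,"claw":50}]' 25
python3 -c "
from h import *;show();print(go([.4880,.2755,.165]))"
```

```text
clock: 48.88
tool_pos: [0.5672, -0.1694, 0.0514]
eef_rot: [-0.034, 0.999, -0.0, 0.0]
contact_force: [0.2, 0.5, 0.7]
opening: 0.851
clock: 50.22
tool_pos: [0.5679, -0.1696, 0.1734]
eef_rot: [-0.034, 0.999, -0.0, 0.002]
contact_force: [1.3, 0.3, -0.9]
opening: 0.647
t 50.22 p [ 0.5679 -0.1696  0.1734] x [-0.998 -0.068 -0.004] y [-0.068  0.998 -0.001] z [ 0.004 -0.001 -1.   ] F [ 1.3  0.3 -0.9] M [ 0.08 -0.04 -0.03] o 0.647 q [ 0.42  0.74 -0.36  1.73  0.36  0.73  1.51]
[ 1.24 11.24  0.19]
```

```bash
python3 -m jog '[{"translation":[0.05,0.47,0],"twist":0,"claw":50},{"translation":[0.05,0.47,0],"twist":0,"claw":50},{"translation":[0.05,0.47,0],"twist":0,"claw":50},{"translation":[0.05,0.47,0],"twist":0,"claw":50},{"translation":[0.05,0.47,0],"twist":0,"claw":50},{"translation":[0.05,0.47,0],"twist":0,"claw":50},{"translation":[0.05,0.47,0],"twist":0,"claw":50},{"translation":[0.05,0.47,0],"twist":0,"claw":50},{"translation":[0.05,0.47,0],"twist":0,"claw":50},{"translation":[0.05,0.47,0],"twist":0,"claw":50},{"translation":[0.05,0.47,0],"twist":0,"claw":50},{"translation":[0.05,0.47,0],"twist":0,"claw":50},{"translation":[0.05,0.47,0],"twist":0,"claw":50},{"translation":[0.05,0.47,0],"twist":0,"claw":50},{"translation":[0.05,0.47,0],"twist":0,"claw":50},{"translation":[0.05,0.47,0],"twist":0,"claw":50},{"translation":[0.05,0.47,0],"twist":0,"claw":50},{"translation":[0.05,0.47,0],"twist":0,"claw":50},{"translation":[0.05,0.47,0],"twist":0,"claw":50},{"translation":[0.05,0.47,0],"twist":0,"claw":50}]' 25
python3 -m jog '[{"translation":[0.05,0.45,0],"twist":0,"claw":50},{"translation":[0.05,0.45,0],"twist":0,"claw":50},{"translation":[0.05,0.45,0.1],"twist":0,"claw":50},{"translation":[0.05,0.45,0.1],"twist":0,"claw":50},{"translation":[0,0,0.1],"twist":0,"claw":50},{"translation":[0,0,0],"twist":0,"claw":50},{"translation":[0,0,0],"twist":0,"claw":50}]' 25
python3 - <<'E'
from h import *
s,st=find('filter_1',.168,f='w17.png',k=2);print(go([.4880,.2755,.165]))
for o in(-.004,0,.004): print(o,held(.030,.003,(o,.0015)))
E
```

```text
clock: 51.88
tool_pos: [0.5006, 0.2036, 0.1703]
eef_rot: [-0.034, 0.999, -0.0, -0.001]
contact_force: [0.2, 0.6, -0.6]
opening: 0.652
clock: 52.47
tool_pos: [0.4883, 0.2726, 0.1584]
eef_rot: [-0.034, 0.999, -0.001, -0.001]
contact_force: [0.0, -1.0, -0.2]
opening: 0.651
t 52.47 p [0.4883 0.2726 0.1584] x [-0.998 -0.067  0.002] y [-0.067  0.998 -0.002] z [-0.001 -0.002 -1.   ] F [ 0.  -1.  -0.2] M [-0.01 -0.02 -0.05] o 0.651 q [-0.44  0.72 -0.25  1.84  0.29  0.62  0.77]
filter_1 loc 0.81 [312. 318.] [0.4836 0.273  0.168 ] go(z keep) [0.12 0.02 0.  ]
filter_1 loc 0.59 [ 48. 436.] [0.3922 0.3033 0.168 ] go(z keep) [2.35 0.93 0.  ]
filter_1 rec 0.76 [271. 204. 382. 258.] [0.453  0.2738 0.168 ] go(z keep) [0.88 0.09 0.  ]
filter_1 rec 0.72 [245. 236. 392. 379.] [0.482  0.2729 0.168 ] go(z keep) [0.16 0.02 0.  ]
[ 0.02  0.07 -0.15]
-0.004 [250.  388.2 242.7 398.3]
0 [239.5 380.1 242.  399. ]
0.004 [228.8 371.8 241.4 399.6]
```

```bash
python3 -m jog '[{"translation":[-0.02,0.05,0.1],"twist":0,"claw":50},{"translation":[0,0,0.3],"twist":0,"claw":50},{"translation":[0,0,0.3],"twist":0,"claw":50},{"translation":[0,0,0.2],"twist":0,"claw":50},{"translation":[0,0,0.2],"twist":0,"claw":50},{"translation":[0,0,0.2],"twist":0,"claw":50},{"translation":[0,0,0.2],"twist":0,"claw":50},{"translation":[0,0,0.1],"twist":0,"claw":50},{"translation":[0,0,0.05],"twist":0,"claw":50},{"translation":[0,0,0],"twist":0,"claw":50},{"translation":[0,0,0],"twist":0,"claw":50}]' 25
python3 -c "
from h import *;show()"
```

```text
clock: 53.68
tool_pos: [0.4894, 0.2766, 0.0933]
eef_rot: [-0.034, 0.999, 0.0, 0.0]
contact_force: [0.3, -0.7, 0.4]
opening: 0.657
t 53.68 p [0.4894 0.2766 0.0933] x [-0.998 -0.068 -0.   ] y [-0.068  0.998  0.   ] z [ 0.  0. -1.] F [ 0.3 -0.7  0.4] M [ 0.01 -0.01  0.05] o 0.657 q [-0.48  0.82 -0.2   1.87  0.33  0.48  0.73]
```

```bash
python3 -m jog '[{"translation":[0,-0.02,0.04],"twist":0,"claw":50},{"translation":[0,0,0.02],"twist":0,"claw":50},{"translation":[0,0,0],"twist":0,"claw":50}]' 25
python3 -m jog '[{"translation":[0,0,0],"twist":0,"claw":78},{"translation":[0,0,0],"twist":0,"claw":78},{"translation":[0,0,0],"twist":0,"claw":78},{"translation":[0,0,0],"twist":0,"claw":78},{"translation":[0,0,-0.2],"twist":0,"claw":78},{"translation":[0,0,-0.4],"twist":0,"claw":78},{"translation":[0,0,-0.4],"twist":0,"claw":78},{"translation":[0,0,-0.4],"twist":0,"claw":78},{"translation":[0,0,-0.4],"twist":0,"claw":78},{"translation":[0,0,-0.4],"twist":0,"claw":78},{"translation":[0,0,-0.4],"twist":0,"claw":78},{"translation":[0,0,0],"twist":0,"claw":78}]'
python3 - <<'E'
from h import *
show();seat(.092);print(go([.572,-.038,.24]))
find('retaining_ring',.11,'top');find('filter_1',.053,'top')
E
```

```text
clock: 53.93
tool_pos: [0.4898, 0.276, 0.0912]
eef_rot: [-0.034, 0.999, 0.001, 0.001]
contact_force: [0.2, 0.1, 3.4]
opening: 0.657
clock: 54.93
tool_pos: [0.4907, 0.2767, 0.198]
eef_rot: [-0.034, 0.999, 0.002, 0.002]
contact_force: [0.4, 0.5, 0.3]
opening: 0.776
t 54.93 p [0.4907 0.2767 0.198 ] x [-0.998 -0.068 -0.005] y [-0.068  0.998  0.003] z [ 0.005  0.003 -1.   ] F [0.4 0.5 0.3] M [ 0.07 -0.01  0.03] o 0.776 q [-0.43  0.67 -0.28  1.8   0.26  0.7   0.79]
pred [268.8 178.8 364.5 270.7]
filter_1 0.87 [269.6 181.  365.  275.3]
filter_1 0.68 [283.3 187.8 296.5 198.3]
lens 0.25 [232.1 130.4 395.5 444. ]
[-1.54 -7.95 -1.15]
t 55.13 p [0.4887 0.2751 0.194 ] x [-0.998 -0.068  0.001] y [-0.068  0.998 -0.001] z [-0.001 -0.001 -1.   ] F [ 0.1  0.2 -0.6] M [ 0.08  0.01 -0.07] o 0.779 q [-0.43  0.67 -0.27  1.8   0.26  0.7   0.79]
retaining_ring loc 0.86 [241. 338.] [ 0.5587 -0.0287  0.11  ] go(z keep) [-1.23 -7.7   0.  ]
retaining_ring rec 0.87 [333. 227. 352. 250.] [ 0.5663 -0.0389  0.11  ] go(z keep) [-1.4  -7.96  0.  ]
t 55.28 p [0.4887 0.2753 0.1938] x [-0.998 -0.068  0.002] y [-0.068  0.998 -0.001] z [-0.002 -0.001 -1.   ] F [ 0.3 -0.2 -0.7] M [-0.01 -0.03  0.04] o 0.777 q [-0.43  0.67 -0.27  1.8   0.26  0.7   0.79]
filter_1 rec 0.7 [331. 226. 350. 249.] [ 0.5796 -0.0371  0.053 ] go(z keep) [-1.74 -7.95  0.  ]
```

View pics/seat92.png

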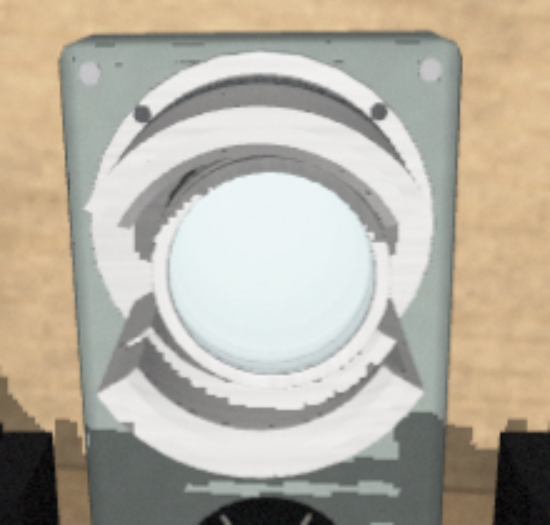

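```bash
python3 -m jog '[{"translation":[-0.09,-0.45,-0.2],"twist":0,"claw":80},{"translation":[-0.09,-0.45,-0.2],"twist":0,"claw":80},{"translation":[-0.09,-0.45,-0.2],"twist":0,"claw":80},{"translation":[-0.09,-0.45,0],"twist":0,"claw":80},{"translation":[-0.09,-0.45,0],"twist":0,"claw":80},{"translation":[-0.09,-0.45,0],"twist":0,"claw":80},{"translation":[-0.09,-0.45,0],"twist":0,"claw":80},{"translation":[-0.09,-0.45,0],"twist":0,"claw":80},{"translation":[-0.09,-0.45,0],"twist":0,"claw":80},{"translation":[-0.09,-0.45,0],"twist":0,"claw":80},{"translation":[-0.09,-0.45,0],"twist":0,"claw":80},{"translation":[-0.09,-0.45,0],"twist":0,"claw":80},{"translation":[-0.09,-0.45,0],"twist":0,"claw":80},{"translation":[-0.09,-0.45,0],"twist":0,"claw":80},{"translation":[-0.09,-0.45,0],"twist":0,"claw":80},{"translation":[-0.09,-0.45,0],"twist":0,"claw":80},{"translation":[-0.09,-0.45,0],"twist":0,"claw":80},{"translation":[-0.04,-0.3,0],"twist":0,"claw":80},{"translation":[0,0,0],"twist":0,"claw":80},{"translation":[0,0,0],"twist":0,"claw":80}]'
python3 - <<'E'
from h import *
s,st=find('retaining_ring',.11,f='w18.png',k=2)
cv2.imwrite('pics/w18c.png',cv2.resize(s['img'][100:340,200:440,::-1],None,fx=2.4,fy=2.4))
E
```

```text
clock: 57.1
tool_pos: [0.5732, -0.0374, 0.2185]
eef_rot: [-0.033, 0.999, 0.0, -0.0]
contact_force: [0.2, 0.6, -0.1]
opening: 0.795
t 57.1 p [ 0.5732 -0.0374  0.2185] x [-0.998 -0.067  0.   ] y [-0.067  0.998  0.001] z [-0.     0.001 -1.   ] F [ 0.2  0.6 -0.1] M [0.05 0.01 0.05] o 0.795 q [ 0.18  0.66 -0.33  1.74  0.28  0.79  1.35]
retaining_ring loc 0.62 [216. 320.] [ 0.5636 -0.0368  0.11  ] go(z keep) [0.24 0.03 0.  ]
retaining_ring rec 0.64 [281. 177. 367. 268.] [ 0.5671 -0.034   0.11  ] go(z keep) [0.15 0.09 0.  ]
```

View pics/w18c.png

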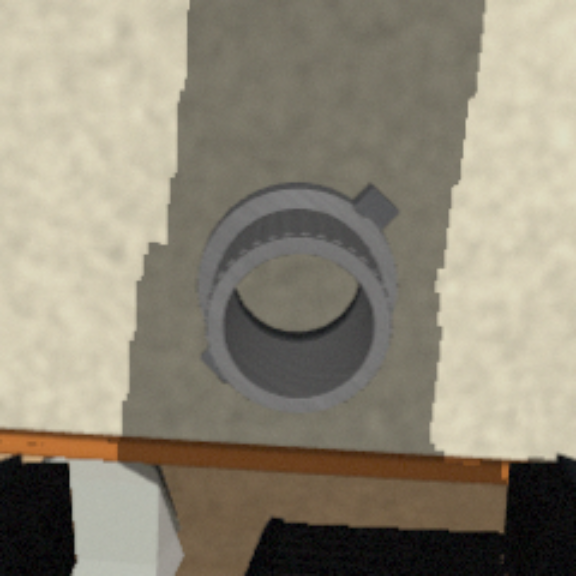

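```bash
python3 - <<'E'
from h import *
s=r.snapshot('wrist');st=r.get_state();N=lambda u,v:(100+v/2.4,200+u/2.4)
a=np.linspace(0,6.28,90)
c=[at(s,*N(*p),.11,st) for p in[(207,325),(392,325),(300,235),(300,412)]];cc=np.array([(c[2][0]+c[3][0])/2,(c[0][1]+c[1][1])/2]);print('collar',np.round(c,4),cc)
Rt=R.from_quat(st['eef_rot']).as_matrix()
for p in[(372,184),(399,212),(386,198),(203,355),(225,383),(213,369)]:
    L=at(s,*N(*p),.069,st);d=L[:2]-cc;print(p,np.round(L,4),'r',round(np.hypot(*d),4),'ang',np.round(np.degrees(np.arctan2(d[1],d[0])),1))
print('tool y ang',np.degrees(np.arctan2(Rt[1,1],Rt[0,1])))
E
```

```text
collar [[ 0.5777 -0.0555  0.11  ]
 [ 0.5742 -0.0064  0.11  ]
 [ 0.5517 -0.0326  0.11  ]
 [ 0.6008 -0.029   0.11  ]] [ 0.5762218  -0.03092781]
(372, 184) [ 0.5435 -0.0113  0.069 ] r 0.0382 ang 149.1
(399, 212) [ 0.5513 -0.0025  0.069 ] r 0.0379 ang 131.2
(386, 198) [ 0.5473 -0.0067  0.069 ] r 0.0377 ang 140.1
(203, 355) [ 0.6005 -0.0588  0.069 ] r 0.0369 ang -49.0
(225, 383) [ 0.6093 -0.0515  0.069 ] r 0.0389 ang -31.9
(213, 369) [ 0.6049 -0.0554  0.069 ] r 0.0377 ang -40.6
tool y ang 94.03136630323937
```

```bash
python3 -m jog '[{"translation":[-0.085,0.125,0],"twist":0,"claw":80},{"translation":[0,0,0.4],"twist":0,"claw":80},{"translation":[0,0,0.4],"twist":0,"claw":80},{"translation":[0,0,0.4],"twist":0,"claw":80},{"translation":[0,0,0.4],"twist":0,"claw":80},{"translation":[0,0,0.4],"twist":0,"claw":80},{"translation":[0,0,0.4],"twist":0,"claw":80},{"translation":[0,0,0.4],"twist":0,"claw":80},{"translation":[0,0,0.3],"twist":0,"claw":80},{"translation":[0,0,0.1],"twist":0,"claw":80},{"translation":[0,0,0],"twist":0,"claw":80},{"translation":[0,0,0],"twist":0,"claw":80}]'
python3 -m jog '[{"translation":[0,0,0],"twist":0,"claw":40},{"translation":[0,0,0],"twist":0,"claw":40},{"translation":[0,0,0],"twist":0,"claw":40},{"translation":[0,0,0],"twist":0,"claw":40},{"translation":[0,0,0],"twist":0,"claw":40},{"translation":[0,0,0],"twist":0,"claw":40},{"translation":[0,0,0],"twist":0,"claw":40},{"translation":[0,0,0],"twist":0,"claw":40}]' 40
python3 -c "
from h import *;show()"
```

```text
clock: 58.3
tool_pos: [0.5769, -0.0317, 0.0911]
eef_rot: [-0.034, 0.999, 0.0, 0.0]
contact_force: [1.1, -0.0, -0.2]
opening: 0.802
clock: 58.97
tool_pos: [0.5769, -0.0326, 0.0909]
eef_rot: [-0.034, 0.999, -0.0, 0.0]
contact_force: [1.1, -2.2, 2.0]
opening: 0.562
t 58.97 p [ 0.5769 -0.0326  0.0909] x [-0.998 -0.067 -0.001] y [-0.067  0.998 -0.   ] z [ 0.001 -0.    -1.   ] F [ 1.1 -2.2  2. ] M [-0.41 -0.21 -0.01] o 0.562 q [ 0.12  0.84 -0.25  1.82  0.38  0.52  1.26]
```

```bash
python3 -m jog '[{"translation":[0,0,-0.2],"twist":0,"claw":40},{"translation":[0,0,-0.4],"twist":0,"claw":40},{"translation":[0,0,-0.4],"twist":0,"claw":40},{"translation":[0,0,-0.4],"twist":0,"claw":40},{"translation":[0,0,-0.4],"twist":0,"claw":40},{"translation":[0,0,-0.4],"twist":0,"claw":40},{"translation":[0,0,-0.3],"twist":0,"claw":40},{"translation":[0,0,0],"twist":0,"claw":40}]' 40
python3 -m jog '[{"translation":[0.09,0.44,0],"twist":0,"claw":40},{"translation":[0.09,0.44,0],"twist":0,"claw":40},{"translation":[0.09,0.44,0],"twist":0,"claw":40},{"translation":[0.09,0.44,0],"twist":0,"claw":40},{"translation":[0.09,0.44,0],"twist":0,"claw":40},{"translation":[0.09,0.44,0],"twist":0,"claw":40},{"translation":[0.09,0.44,0],"twist":0,"claw":40},{"translation":[0.09,0.44,0],"twist":0,"claw":40},{"translation":[0.09,0.44,0],"twist":0,"claw":40},{"translation":[0.09,0.44,0],"twist":0,"claw":40},{"translation":[0.09,0.44,0],"twist":0,"claw":40},{"translation":[0.09,0.44,0],"twist":0,"claw":40},{"translation":[0.09,0.44,0],"twist":0,"claw":40},{"translation":[0.09,0.44,0],"twist":0,"claw":40},{"translation":[0.09,0.44,0],"twist":0,"claw":40},{"translation":[0.09,0.44,0],"twist":0,"claw":40},{"translation":[0.09,0.44,0],"twist":0,"claw":40},{"translation":[0.09,0.35,0],"twist":0,"claw":40},{"translation":[0.05,0,0],"twist":0,"claw":40},{"translation":[0,0,0],"twist":0,"claw":40}]' 40
python3 - <<'E'
from h import *
s,st=find('retaining_ring',.187+.02,f='w19.png',k=1);print(go([.4882,.2755,.186]))
for o in(-.004,0,.004): print(o,held(.025,.02,(o,.0015)))
E
```

```text
clock: 59.63
tool_pos: [0.5775, -0.0314, 0.1931]
eef_rot: [-0.034, 0.999, 0.0, 0.002]
contact_force: [1.2, 0.1, -1.7]
opening: 0.557
clock: 61.3
tool_pos: [0.4871, 0.276, 0.19]
eef_rot: [-0.035, 0.999, -0.0, -0.001]
contact_force: [-0.1, -0.5, -2.5]
opening: 0.562
t 61.3 p [0.4871 0.276  0.19  ] x [-0.998 -0.07   0.002] y [-0.07   0.998 -0.001] z [-0.002 -0.001 -1.   ] F [-0.1 -0.5 -2.5] M [-0.06 -0.03 -0.01] o 0.562 q [-0.44  0.68 -0.26  1.81  0.26  0.69  0.8 ]
retaining_ring loc 0.84 [274. 318.] [0.4646 0.2752 0.207 ] go(z keep) [0.56 0.02 0.  ]
retaining_ring rec 0.88 [249. 215. 390. 376.] [0.4725 0.2761 0.207 ] go(z keep) [0.37 0.03 0.  ]
[0.01 0.04 0.11]
-0.004 [281.6 406.2 248.6 392.5]
0 [270.2 397.3 247.9 393.2]
0.004 [258.6 388.3 247.2 393.9]
```

```bash
python3 -m jog '[{"translation":[0,0,0],"twist":1,"claw":40},{"translation":[0,0,0],"twist":1,"claw":40},{"translation":[0,0,0],"twist":1,"claw":40},{"translation":[0,0,0],"twist":1,"claw":40},{"translation":[0,0,0],"twist":1,"claw":40},{"translation":[0,0,0],"twist":1,"claw":40},{"translation":[0,0,0],"twist":1,"claw":40},{"translation":[0,0,0],"twist":0.6,"claw":40},{"translation":[0,0,0],"twist":0,"claw":40},{"translation":[0,0,0],"twist":0,"claw":40}]' 40
python3 -c "
from h import *;show();print(go([.4880,.2752,.17]))
st=r.get_state();Rt=R.from_quat(st['eef_rot']).as_matrix();print(np.degrees(np.arctan2(Rt[1,1],Rt[0,1])))"
```

```text
clock: 62.43
tool_pos: [0.4887, 0.2754, 0.1907]
eef_rot: [0.355, 0.935, -0.0, 0.0]
contact_force: [-0.2, 0.2, -1.3]
opening: 0.558
t 62.43 p [0.4887 0.2754 0.1907] x [-0.747  0.664 -0.   ] y [ 0.664  0.747 -0.   ] z [ 0. -0. -1.] F [-0.2  0.2 -1.3] M [-0.04  0.02 -0.02] o 0.558 q [-0.58  0.67 -0.03  1.82  0.03  0.66  0.22]
[ 0.01 -0.02  0.52]
48.37317061938573
```

```bash
python3 -m jog '[{"translation":[0.01,-0.02,0.2],"twist":0,"claw":40},{"translation":[0,0,0.2],"twist":0,"claw":40},{"translation":[0,0,0.2],"twist":0,"claw":40},{"translation":[0,0,0.15],"twist":0,"claw":40},{"translation":[0,0,0.15],"twist":0,"claw":40},{"translation":[0,0,0],"twist":0,"claw":40}]' 40
python3 -m jog '[{"translation":[0,0,0.1],"twist":0,"claw":40},{"translation":[0,0,0.1],"twist":0,"claw":40},{"translation":[0,0,0.1],"twist":0,"claw":40},{"translation":[0,0,0],"twist":0,"claw":40}]' 40
python3 -c "
from h import *;show()"
```

```text
clock: 62.93
tool_pos: [0.4873, 0.275, 0.1532]
eef_rot: [0.356, 0.935, -0.001, -0.001]
contact_force: [0.7, -1.1, -0.9]
opening: 0.56
clock: 63.27
tool_pos: [0.4877, 0.2745, 0.142]
eef_rot: [0.356, 0.934, -0.001, -0.0]
contact_force: [0.3, -1.2, -2.2]
opening: 0.559
t 63.27 p [0.4877 0.2745 0.142 ] x [-0.746  0.666 -0.001] y [ 0.666  0.746 -0.001] z [-0.001 -0.001 -1.   ] F [ 0.3 -1.2 -2.2] M [-0.64 -0.09  0.06] o 0.559 q [-0.58  0.74 -0.02  1.86  0.03  0.55  0.21]
```

```bash
for i in 1 2 3; do python3 -m jog '[{"translation":[0,0,0.05],"twist":0,"claw":40},{"translation":[0,0,0],"twist":0,"claw":40}]' 40 | grep -E "tool_pos|force|open"; done; python3 -c "
from h import *;show()"
```

```text
tool_pos: [0.4878, 0.2745, 0.1404]
contact_force: [0.7, -4.0, -0.7]
opening: 0.558
tool_pos: [0.4878, 0.2746, 0.1385]
contact_force: [0.9, -5.5, 0.9]
opening: 0.552
tool_pos: [0.4879, 0.2746, 0.1368]
contact_force: [-0.9, -6.1, 2.2]
opening: 0.557
t 63.77 p [0.4879 0.2746 0.1368] x [-0.746  0.666 -0.001] y [ 0.666  0.746 -0.001] z [-0.    -0.001 -1.   ] F [-0.9 -6.1  2.2] M [-1.22 -0.    0.01] o 0.557 q [-0.58  0.75 -0.02  1.86  0.03  0.53  0.21]
```

```bash
for i in 1 2; do python3 -m jog '[{"translation":[-0.01,-0.015,0.03],"twist":0,"claw":40},{"translation":[0,0,0],"twist":0,"claw":40}]' 40 | grep -E "tool_pos|force|open"; done; python3 -c "
from h import *;show()"
```

```text
tool_pos: [0.4879, 0.2746, 0.1359]
contact_force: [-0.3, -5.0, 4.2]
opening: 0.558
tool_pos: [0.4879, 0.2746, 0.1348]
contact_force: [-0.9, -3.4, 4.7]
opening: 0.559
t 64.1 p [0.4879 0.2746 0.1348] x [-0.747  0.665  0.   ] y [0.665 0.747 0.002] z [ 0.001  0.001 -1.   ] F [-0.9 -3.4  4.7] M [-0.79  0.1   0.03] o 0.559 q [-0.58  0.75 -0.03  1.86  0.03  0.53  0.21]
```

```bash
for i in 1 2 3; do python3 -m jog '[{"translation":[0,0,0],"twist":1,"claw":40},{"translation":[0,0,0],"twist":1,"claw":40},{"translation":[0,0,0],"twist":0,"claw":40}]' 50 >/dev/null; python3 -c "
from h import *;show()
st=r.get_state();Rt=R.from_quat(st['eef_rot']).as_matrix();print(np.degrees(np.arctan2(Rt[1,1],Rt[0,1])))"; done
```

```text
t 64.35 p [0.4879 0.2743 0.1345] x [-0.59   0.807 -0.   ] y [0.807 0.59  0.001] z [ 0.001  0.    -1.   ] F [ 0.3 -4.2  2.3] M [-0.9  -0.03  0.11] o 0.554 q [-0.61  0.75  0.03  1.87 -0.04  0.52  0.08]
36.156039715714726
t 64.6 p [0.4874 0.2738 0.1343] x [-0.41   0.912 -0.001] y [ 0.912  0.41  -0.   ] z [-0.    -0.001 -1.   ] F [ 0.1 -5.   2.3] M [-1.    0.13 -0.09] o 0.551 q [-0.65  0.75  0.09  1.87 -0.12  0.52 -0.06]
24.23101832271128
t 64.85 p [0.4865 0.2733 0.1341] x [-0.212  0.977 -0.001] y [ 0.977  0.212 -0.002] z [-0.002 -0.002 -1.   ] F [-1.3 -5.   2.1] M [-1.31  0.39 -0.1 ] o 0.557 q [-0.68  0.76  0.14  1.87 -0.19  0.53 -0.19]
12.237503103994023
```

```bash
for i in 1 2; do python3 -m jog '[{"translation":[0,0,0.02],"twist":1,"claw":40},{"translation":[0,0,0.02],"twist":1,"claw":40},{"translation":[0,0,0],"twist":0,"claw":40}]' 60 >/dev/null; python3 -c "
from h import *;show()
st=r.get_state();Rt=R.from_quat(st['eef_rot']).as_matrix();print(np.degrees(np.arctan2(Rt[1,1],Rt[0,1])))"; done
```

```text
t 65.1 p [0.4862 0.2732 0.1325] x [-0.004  1.    -0.002] y [ 1.     0.004 -0.003] z [-0.003 -0.002 -1.   ] F [-2.1 -4.9  5.1] M [-1.33  0.63 -0.13] o 0.553 q [-0.71  0.77  0.2   1.87 -0.27  0.53 -0.33]
0.23350152135575475
t 65.35 p [0.4862 0.2736 0.1314] x [ 0.203  0.979 -0.001] y [ 0.979 -0.203 -0.002] z [-0.002 -0.001 -1.   ] F [-4.  -5.5 10.6] M [-1.25  0.78 -0.26] o 0.556 q [-0.74  0.77  0.25  1.88 -0.35  0.54 -0.46]
-11.736397223684579
```

```bash
for i in 1 2; do python3 -m jog '[{"translation":[0,0,0],"twist":0.6,"claw":40},{"translation":[0,0,0],"twist":0,"claw":40}]' 60 >/dev/null; python3 -c "
from h import *;show()
st=r.get_state();Rt=R.from_quat(st['eef_rot']).as_matrix();print(np.degrees(np.arctan2(Rt[1,1],Rt[0,1])))"; done
```

```text
t 65.52 p [0.4863 0.273  0.1314] x [ 0.261  0.965 -0.002] y [ 0.965 -0.261 -0.001] z [-0.002 -0.002 -1.   ] F [-3.9 -6.7  8.6] M [-1.49  0.59  0.34] o 0.554 q [-0.75  0.78  0.27  1.88 -0.37  0.54 -0.5 ]
-15.117046057172898
t 65.68 p [0.4867 0.2723 0.1313] x [ 0.319  0.948 -0.003] y [ 0.948 -0.319 -0.   ] z [-0.001 -0.003 -1.   ] F [-3.3 -8.4  8.1] M [-1.97  0.42  1.  ] o 0.556 q [-0.76  0.78  0.28  1.88 -0.39  0.54 -0.54]
-18.59393598716203
```

```bash
python3 -m jog '[{"translation":[0,0,0],"twist":0,"claw":75},{"translation":[0,0,0],"twist":0,"claw":75},{"translation":[0,0,0],"twist":0,"claw":75},{"translation":[0,0,0],"twist":0,"claw":75},{"translation":[0,0,-0.2],"twist":0,"claw":75},{"translation":[0,0,-0.4],"twist":0,"claw":75},{"translation":[0,0,-0.4],"twist":0,"claw":75},{"translation":[0,0,-0.4],"twist":0,"claw":75},{"translation":[0,0,-0.4],"twist":0,"claw":75},{"translation":[0,0,-0.4],"twist":0,"claw":75},{"translation":[0,0,-0.4],"twist":0,"claw":75},{"translation":[0,0,0],"twist":0,"claw":75},{"translation":[0,0,0],"twist":0,"claw":75}]' 30
python3 - <<'E'
from h import *
show()
s,st=find('key_bow',.111,f='w20.png',k=2)
# gold mask -> bow axis
def gold(s):
    h=cv2.cvtColor(s['img'],cv2.COLOR_RGB2HSV);return (h[...,0]>17)&(h[...,0]<26)&(h[...,1]>160)&(h[...,2]>60)
m=gold(s);ys,xs=np.nonzero(m);print('gold',len(ys),xs.min() if len(xs) else 0,xs.max() if len(xs) else 0,ys.min() if len(xs) else 0,ys.max() if len(xs) else 0)
for c in('scene','top'):
    s2,_=find('key_bow',.111,c,f=c+'1.png',k=1)
    b=r.spot_in('winding_key',c)[:2];print(c,[(round(d['confidence'],2),np.round(d['rect'])) for d in b])
im=np.zeros((600,800,3),np.uint8)
im[:300,:400]=cv2.resize(s['img'],(400,300))[:,:,::-1]
a=cv2.imread('pics/scene1.png')[130:290,170:330];im[:300,400:700]=cv2.resize(a,(300,300),interpolation=2)
a=cv2.imread('pics/w20.png')[120:345,340:640];im[300:600,:400]=cv2.resize(a,(400,300),interpolation=2)
a=cv2.imread('pics/w10.png')[150:310,420:600];im[300:600,400:738]=cv2.resize(a,(338,300),interpolation=2)
cv2.imwrite('pics/comp.png',im)
E
```

```text
clock: 66.77
tool_pos: [0.488, 0.2745, 0.236]
eef_rot: [0.813, 0.582, 0.001, -0.0]
contact_force: [1.3, -0.5, -0.3]
opening: 0.751
t 66.77 p [0.488  0.2745 0.236 ] x [0.324 0.946 0.002] y [ 0.946 -0.324  0.001] z [ 0.002  0.002 -1.   ] F [ 1.3 -0.5 -0.3] M [-0.05  0.12  0.01] o 0.751 q [-0.82  0.63  0.38  1.79 -0.32  0.78 -0.61]
t 66.77 p [0.488  0.2745 0.236 ] x [0.324 0.946 0.002] y [ 0.946 -0.324  0.001] z [ 0.002  0.002 -1.   ] F [ 1.3 -0.5 -0.3] M [-0.05  0.12  0.01] o 0.751 q [-0.82  0.63  0.38  1.79 -0.32  0.78 -0.61]
key_bow loc 0.93 [160. 485.] [0.6062 0.2839 0.111 ] go(z keep) [1.18 2.72 0.01]
key_bow rec 0.55 [439. 146. 534. 178.] [0.6069 0.2822 0.111 ] go(z keep) [1.14 2.75 0.01]
gold 8873 100 639 145 475
t 66.92 p [0.4869 0.2739 0.2342] x [ 0.324  0.946 -0.001] y [ 0.946 -0.324 -0.001] z [-0.002 -0.001 -1.   ] F [0.3 0.  0.5] M [-0.03  0.11 -0.04] o 0.751 q [-0.82  0.64  0.38  1.79 -0.32  0.78 -0.61]
key_bow loc 0.74 [181. 248.] [0.6109 0.2828 0.111 ] go(z keep) [ 1.21  2.86 -0.01]
key_bow rec 0.58 [237. 173. 258. 200.] [0.5917 0.2706 0.111 ] go(z keep) [ 0.77  2.5  -0.  ]
scene [(0.84, array([233., 173., 258., 203.]))]
t 67.12 p [0.4873 0.2738 0.2344] x [ 0.324  0.946 -0.001] y [ 0.946 -0.324 -0.001] z [-0.001 -0.001 -1.   ] F [ 0.   0.4 -0.5] M [-0.1   0.08 -0.05] o 0.751 q [-0.82  0.64  0.38  1.79 -0.32  0.78 -0.61]
key_bow loc 0.67 [203. 391.] [ 0.6663 -0.1701  0.111 ] go(z keep) [-9.05  7.83  0.  ]
top [(0.6, array([218., 260., 228., 270.]))]
```

View pics/comp.png

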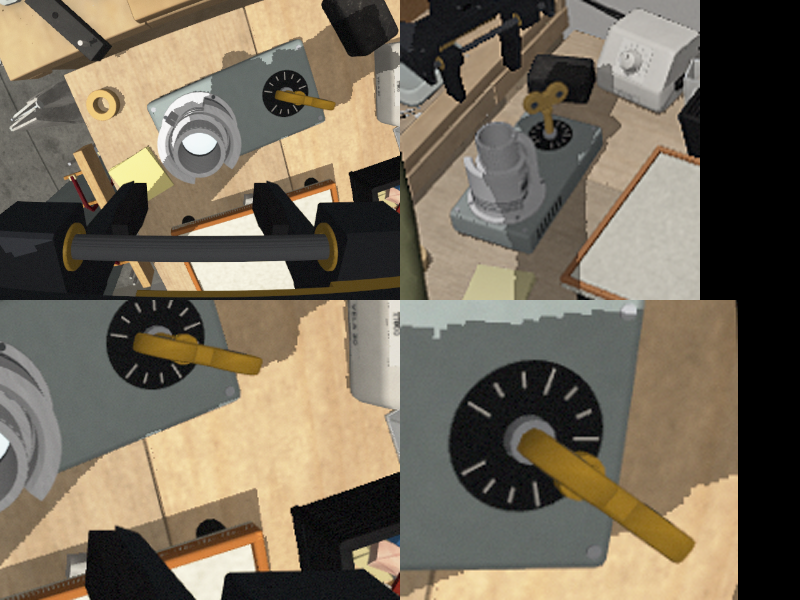

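```bash
python3 - <<'E'
from h import *
s=r.snapshot('wrist');st=r.get_state()
def an(s,st,A,B):
    for z in(.111,.118,.126):
        a=at(s,*A,z,st);b=at(s,*B,z,st);d=b-a;print(z,np.round((a+b)/2,4),'len',round(np.linalg.norm(d),4),'ang',round(np.degrees(np.arctan2(d[1],d[0])),1))
an(s,st,(152,445),(169,533.5))
st2=dict(st);st2['tool_pos']=[.4873,.275,.184];st2['eef_rot']=[.682,.732,-.001,0]
an(s,st2,(224.5,486.6),(283,574.4))
for d in r.spot_point('key_bow','wrist')[:2]:print(d,at(s,*d['location'],.111,st))
Rt=R.from_quat(st['eef_rot']).as_matrix();print('tool y ang',np.degrees(np.arctan2(Rt[1,1],Rt[0,1])))
E
```

```text
0.111 [0.6081 0.2817 0.111 ] len 0.0616 ang -28.4
0.118 [0.6057 0.2834 0.118 ] len 0.06 ang -28.4
0.126 [0.6029 0.2854 0.126 ] len 0.0582 ang -28.4
0.111 [0.6088 0.2831 0.111 ] len 0.0685 ang -27.4
0.118 [0.6047 0.2854 0.118 ] len 0.0663 ang -27.4
0.126 [0.6001 0.288  0.126 ] len 0.0638 ang -27.4
{'location': [159.2, 487.4], 'confidence': 0.83} [0.60660382 0.28309271 0.111     ]
tool y ang -18.919199015744184
```

```bash
python3 -m jog '[{"translation":[0.15,0.34,0],"twist":0,"claw":75},{"translation":[0.15,0.34,0],"twist":0,"claw":75},{"translation":[0.15,0.34,0],"twist":0,"claw":75},{"translation":[0.15,0.34,0],"twist":0,"claw":75},{"translation":[0.15,0.34,0],"twist":0,"claw":75},{"translation":[0.15,0.34,0],"twist":0,"claw":75},{"translation":[0.15,0.34,0],"twist":0,"claw":75},{"translation":[0.13,0.34,0],"twist":0,"claw":75},{"translation":[0,0,0],"twist":0,"claw":75},{"translation":[0,0,0],"twist":0,"claw":75}]'
python3 -m jog '[{"translation":[0,0,0],"twist":-1,"claw":75},{"translation":[0,0,0],"twist":-1,"claw":75},{"translation":[0,0,0],"twist":-1,"claw":75},{"translation":[0,0,0],"twist":-1,"claw":75},{"translation":[0,0,0],"twist":-1,"claw":75},{"translation":[0,0,0],"twist":-1,"claw":75},{"translation":[0,0,0],"twist":-1,"claw":75},{"translation":[0,0,0],"twist":-1,"claw":75},{"translation":[0,0,0],"twist":-1,"claw":75},{"translation":[0,0,0],"twist":-1,"claw":75},{"translation":[0,0,0],"twist":-1,"claw":75},{"translation":[0,0,0],"twist":-1,"claw":75},{"translation":[0,0,0],"twist":-1,"claw":75},{"translation":[0,0,0],"twist":-0.5,"claw":75},{"translation":[0,0,0],"twist":0,"claw":75},{"translation":[0,0,0],"twist":0,"claw":75}]'
python3 - <<'E'
from h import *
s,st=find('key_bow',.111,f='w21.png',k=1)
Rt=R.from_quat(st['eef_rot']).as_matrix();print('tool y ang',np.degrees(np.arctan2(Rt[1,1],Rt[0,1])),go([.6067,.2832,.102]))
h=cv2.cvtColor(s['img'],cv2.COLOR_RGB2HSV);m=((h[...,0]>17)&(h[...,0]<27)&(h[...,1]>150)).astype(np.uint8)[100:345,200:440]
n,l,sta,c=cv2.connectedComponentsWithStats(m);i=1+np.argmax(sta[1:,4]);ys,xs=np.nonzero(l==i)
print(sta[i],cv2.minAreaRect(np.c_[xs+200,ys+100].astype(np.float32)))
E
```

```text
clock: 68.25
tool_pos: [0.6059, 0.283, 0.2347]
eef_rot: [0.814, 0.581, -0.0, 0.0]
contact_force: [-0.2, 0.1, 0.0]
opening: 0.749
clock: 69.58
tool_pos: [0.6049, 0.2835, 0.2352]
eef_rot: [0.242, 0.97, -0.0, -0.0]
contact_force: [0.6, -0.0, -0.2]
opening: 0.749
t 69.58 p [0.6049 0.2835 0.2352] x [-0.883  0.469  0.001] y [ 0.469  0.883 -0.   ] z [-0.001  0.    -1.   ] F [ 0.6 -0.  -0.2] M [-0.04 -0.    0.02] o 0.749 q [-0.49  0.75 -0.03  1.43  0.02  0.96  0.56]
key_bow loc 0.9 [229. 319.] [0.6077 0.2833 0.111 ] go(z keep) [-0.06  0.03 -0.  ]
key_bow rec 0.76 [307. 183. 332. 277.] [0.6083 0.2831 0.111 ] go(z keep) [-0.08  0.03 -0.  ]
tool y ang 62.02850664717684 [-0.03  0.01  3.33]
[ 108   82   23   93 1354] ((319.0, 228.0), (92.0, 22.0), 90.0)
```

```bash
python3 -m jog '[{"translation":[-0.05,0.02,0.3],"twist":0,"claw":75},{"translation":[0,0,0.4],"twist":0,"claw":75},{"translation":[0,0,0.4],"twist":0,"claw":75},{"translation":[0,0,0.4],"twist":0,"claw":75},{"translation":[0,0,0.4],"twist":0,"claw":40},{"translation":[0,0,0.4],"twist":0,"claw":40},{"translation":[0,0,0.4],"twist":0,"claw":40},{"translation":[0,0,0.4],"twist":0,"claw":40},{"translation":[0,0,0.2],"twist":0,"claw":40},{"translation":[0,0,0],"twist":0,"claw":40}]'
python3 -m jog '[{"translation":[0,0,0],"twist":0,"claw":5},{"translation":[0,0,0],"twist":0,"claw":5},{"translation":[0,0,0],"twist":0,"claw":5},{"translation":[0,0,0],"twist":0,"claw":5},{"translation":[0,0,0],"twist":0,"claw":5},{"translation":[0,0,0],"twist":0,"claw":5},{"translation":[0,0,0],"twist":0,"claw":5},{"translation":[0,0,0],"twist":0,"claw":5}]' 40
python3 -c "
from h import *;show()"
```

```text
clock: 70.57
tool_pos: [0.6064, 0.2823, 0.1004]
eef_rot: [0.241, 0.97, -0.002, -0.002]
contact_force: [-0.8, -0.3, 0.0]
opening: 0.404
clock: 71.23
tool_pos: [0.6076, 0.2813, 0.104]
eef_rot: [0.242, 0.97, -0.001, -0.0]
contact_force: [-3.3, -4.0, 6.3]
opening: 0.101
t 71.23 p [0.6076 0.2813 0.104 ] x [-0.883  0.469 -0.   ] y [ 0.469  0.883 -0.003] z [-0.001 -0.002 -1.   ] F [-3.3 -4.   6.3] M [-0.93  0.61 -0.09] o 0.101 q [-0.49  0.91 -0.03  1.52  0.04  0.71  0.55]
```

```bash
python3 -m jog '[{"translation":[0,0,0],"twist":1,"claw":5},{"translation":[0,0,0],"twist":1,"claw":5},{"translation":[0,0,0],"twist":1,"claw":5},{"translation":[0,0,0],"twist":1,"claw":5},{"translation":[0,0,0],"twist":1,"claw":5},{"translation":[0,0,0],"twist":1,"claw":5},{"translation":[0,0,0],"twist":1,"claw":5},{"translation":[0,0,0],"twist":1,"claw":5},{"translation":[0,0,0],"twist":1,"claw":5},{"translation":[0,0,0],"twist":1,"claw":5},{"translation":[0,0,0],"twist":0,"claw":5}]' 40
cat >> h.py <<'E'
def ang():
    st=r.get_state();show(st);Rt=R.from_quat(st['eef_rot']).as_matrix();print('tool y ang',np.degrees(np.arctan2(Rt[1,1],Rt[0,1])))
E
python3 -c "
from h import *;ang()"
```

```text
clock: 72.15
tool_pos: [0.6064, 0.2807, 0.104]
eef_rot: [0.696, 0.718, -0.003, 0.0]
contact_force: [-5.5, -5.2, 7.9]
opening: 0.096
t 72.15 p [0.6064 0.2807 0.104 ] x [-0.031  1.    -0.004] y [ 1.     0.031 -0.004] z [-0.003 -0.004 -1.   ] F [-5.5 -5.2  7.9] M [-1.21  1.23 -0.13] o 0.096 q [-0.63  0.93  0.26  1.53 -0.31  0.72 -0.21]
tool y ang 1.7943626691710792
```

```bash
python3 -m jog '[{"translation":[-0.04,-0.03,-0.03],"twist":0,"claw":5},{"translation":[0,0,0],"twist":1,"claw":5},{"translation":[0,0,0],"twist":1,"claw":5},{"translation":[0,0,0],"twist":1,"claw":5},{"translation":[0,0,0],"twist":1,"claw":5},{"translation":[0,0,0],"twist":1,"claw":5},{"translation":[0,0,0],"twist":1,"claw":5},{"translation":[0,0,0],"twist":1,"claw":5},{"translation":[0,0,0],"twist":1,"claw":5},{"translation":[0,0,0],"twist":1,"claw":5},{"translation":[0,0,0],"twist":1,"claw":5},{"translation":[0,0,0],"twist":0,"claw":5}]' 40
python3 -c "
from h import *;ang()"
```

```text
clock: 73.15
tool_pos: [0.6052, 0.2812, 0.104]
eef_rot: [0.961, 0.275, -0.002, 0.0]
contact_force: [-4.4, -1.7, 2.1]
opening: 0.104
t 73.15 p [0.6052 0.2812 0.104 ] x [ 0.849  0.529 -0.003] y [ 0.529 -0.849 -0.001] z [-0.003 -0.001 -1.   ] F [-4.4 -1.7  2.1] M [-0.53  0.99 -0.05] o 0.104 q [-0.77  0.98  0.53  1.55 -0.63  0.8  -0.99]
tool y ang -58.06762614997976
```

```bash
python3 -m jog '[{"translation":[0,0,0],"twist":0,"claw":90},{"translation":[0,0,0],"twist":0,"claw":90},{"translation":[0,0,0],"twist":0,"claw":90},{"translation":[0,0,0],"twist":0,"claw":90},{"translation":[0,0,0],"twist":0,"claw":90},{"translation":[0,0,-0.4],"twist":0,"claw":90},{"translation":[0,0,-0.4],"twist":0,"claw":90},{"translation":[0,0,-0.2],"twist":0,"claw":90},{"translation":[0,0,0],"twist":-1,"claw":90},{"translation":[0,0,0],"twist":-1,"claw":90},{"translation":[0,0,0],"twist":-1,"claw":90},{"translation":[0,0,0],"twist":-1,"claw":90},{"translation":[0,0,0],"twist":-1,"claw":90},{"translation":[0,0,0],"twist":-1,"claw":90},{"translation":[0,0,0],"twist":-1,"claw":90},{"translation":[0,0,0],"twist":-1,"claw":90},{"translation":[0,0,0],"twist":-1,"claw":90},{"translation":[0,0,0],"twist":-1,"claw":90},{"translation":[0,0,0],"twist":-1,"claw":90},{"translation":[0,0,0],"twist":-1,"claw":90}]' 40
python3 -m jog '[{"translation":[0,0,0],"twist":-1,"claw":90},{"translation":[0,0,0],"twist":-1,"claw":90},{"translation":[0,0,0],"twist":-1,"claw":90},{"translation":[0,0,0],"twist":-1,"claw":90},{"translation":[0,0,0],"twist":-1,"claw":90},{"translation":[0,0,0],"twist":-1,"claw":90},{"translation":[0,0,0],"twist":-1,"claw":90},{"translation":[0,0,0],"twist":-1,"claw":90},{"translation":[0,0,0],"twist":-1,"claw":90},{"translation":[0,0,0],"twist":-1,"claw":90},{"translation":[0,0,0],"twist":-1,"claw":90},{"translation":[0,0,0],"twist":-1,"claw":90},{"translation":[0,0,0],"twist":-1,"claw":90},{"translation":[0,0,0],"twist":-1,"claw":90},{"translation":[0,0,0],"twist":-1,"claw":90},{"translation":[0,0,0],"twist":-1,"claw":90},{"translation":[0,0,0],"twist":-1,"claw":90},{"translation":[0,0,0],"twist":-1,"claw":90},{"translation":[0,0,0],"twist":0,"claw":90}]' 40
cat >> h.py <<'E'
def bow():
    s,st=find('key_bow',.111,k=1)
    h=cv2.cvtColor(s['img'],cv2.COLOR_RGB2HSV);m=((h[...,0]>17)&(h[...,0]<27)&(h[...,1]>150)).astype(np.uint8)[100:345,200:440]
    n,l,sta,c=cv2.connectedComponentsWithStats(m);i=1+np.argmax(sta[1:,4]);ys,xs=np.nonzero(l==i)
    print(sta[i],cv2.minAreaRect(np.c_[xs+200,ys+100].astype(np.float32)))
E
python3 -c "
from h import *;ang();print(go([.6065,.282,.104]));bow()"
```

```text
clock: 74.82
tool_pos: [0.6069, 0.2815, 0.1443]
eef_rot: [0.613, 0.79, 0.0, 0.0]
contact_force: [0.0, 0.4, -1.2]
opening: 0.899
clock: 76.4
tool_pos: [0.6071, 0.281, 0.1442]
eef_rot: [-0.277, 0.961, 0.0, 0.0]
contact_force: [-0.5, 0.6, 0.5]
opening: 0.899
t 76.4 p [0.6071 0.281  0.1442] x [-0.846 -0.533 -0.   ] y [-0.533  0.846  0.   ] z [-0.  0. -1.] F [-0.5  0.6  0.5] M [ 0.04  0.04 -0.03] o 0.899 q [-0.35  0.87 -0.3   1.5   0.32  0.82  1.37]
tool y ang 122.20437256744879
[-0.    0.03  1.  ]
t 76.4 p [0.6071 0.281  0.1442] x [-0.846 -0.533 -0.   ] y [-0.533  0.846  0.   ] z [-0.  0. -1.] F [-0.5  0.6  0.5] M [ 0.04  0.04 -0.03] o 0.899 q [-0.35  0.87 -0.3   1.5   0.32  0.82  1.37]
key_bow loc 0.62 [281. 323.] [0.6079 0.2838 0.111 ] go(z keep) [-0.05  0.05  0.  ]
key_bow rec 0.67 [305. 214. 336. 346.] [0.608  0.2826 0.111 ] go(z keep) [-0.04  0.02  0.  ]
[ 107  113   32  132 2821] ((322.5, 278.5), (131.0, 31.0), 90.0)
```

```bash
python3 -m jog '[{"translation":[-0.02,0.02,0.3],"twist":0,"claw":40},{"translation":[0,0,0.3],"twist":0,"claw":40},{"translation":[0,0,0.3],"twist":0,"claw":40},{"translation":[0,0,0.1],"twist":0,"claw":40},{"translation":[0,0,0],"twist":0,"claw":40},{"translation":[0,0,0],"twist":0,"claw":5},{"translation":[0,0,0],"twist":0,"claw":5},{"translation":[0,0,0],"twist":0,"claw":5},{"translation":[0,0,0],"twist":0,"claw":5},{"translation":[0,0,0],"twist":0,"claw":5},{"translation":[0,0,0],"twist":0,"claw":5},{"translation":[0,0,0],"twist":0,"claw":5},{"translation":[0,0,0],"twist":0,"claw":5}]' 40
python3 -m jog '[{"translation":[0,0,0],"twist":1,"claw":5},{"translation":[0,0,0],"twist":1,"claw":5},{"translation":[0,0,0],"twist":1,"claw":5},{"translation":[0,0,0],"twist":1,"claw":5},{"translation":[0,0,0],"twist":1,"claw":5},{"translation":[0,0,0],"twist":1,"claw":5},{"translation":[0,0,0],"twist":1,"claw":5},{"translation":[0,0,0],"twist":1,"claw":5},{"translation":[0,0,0],"twist":1,"claw":5},{"translation":[0,0,0],"twist":1,"claw":5},{"translation":[0,0,0],"twist":0,"claw":5}]' 40
python3 -c "
from h import *;ang()"
```

```text
clock: 77.63
tool_pos: [0.6073, 0.2826, 0.1047]
eef_rot: [-0.276, 0.961, 0.0, 0.0]
contact_force: [-0.1, -0.7, 2.6]
opening: 0.093
clock: 78.55
tool_pos: [0.6074, 0.2814, 0.1047]
eef_rot: [0.243, 0.97, -0.001, 0.001]
contact_force: [-0.5, -2.8, 3.6]
opening: 0.101
t 78.55 p [0.6074 0.2814 0.1047] x [-0.882  0.471 -0.002] y [ 0.471  0.882 -0.002] z [ 0.001 -0.002 -1.   ] F [-0.5 -2.8  3.6] M [-0.6   0.04 -0.04] o 0.101 q [-0.5   0.91 -0.    1.53  0.01  0.71  0.57]
tool y ang 61.924704363386375
```

```bash
python3 -m jog '[{"translation":[0,0,0],"twist":1,"claw":5},{"translation":[0,0,0],"twist":1,"claw":5},{"translation":[0,0,0],"twist":1,"claw":5},{"translation":[0,0,0],"twist":1,"claw":5},{"translation":[0,0,0],"twist":1,"claw":5},{"translation":[0,0,0],"twist":1,"claw":5},{"translation":[0,0,0],"twist":1,"claw":5},{"translation":[0,0,0],"twist":1,"claw":5},{"translation":[0,0,0],"twist":1,"claw":5},{"translation":[0,0,0],"twist":1,"claw":5},{"translation":[0,0,0],"twist":0,"claw":5}]' 40
python3 -c "
from h import *;ang()"
for i in 1 2; do python3 -m jog '[{"translation":[0,0,0],"twist":1,"claw":5},{"translation":[0,0,0],"twist":0,"claw":5}]' 40 >/dev/null; python3 -c "
from h import *;ang()"; done
```

```text
clock: 79.47
tool_pos: [0.6068, 0.281, 0.1047]
eef_rot: [0.693, 0.721, -0.002, 0.001]
contact_force: [-1.7, -4.3, 5.6]
opening: 0.147
t 79.47 p [0.6068 0.281  0.1047] x [-0.04   0.999 -0.004] y [ 0.999  0.04  -0.001] z [-0.001 -0.004 -1.   ] F [-1.7 -4.3  5.6] M [-1.    0.39  1.38] o 0.147 q [-0.65  0.93  0.28  1.54 -0.33  0.72 -0.18]
tool y ang 2.3057638317343394
t 79.63 p [0.6066 0.2813 0.1047] x [ 0.062  0.998 -0.003] y [ 0.998 -0.062 -0.001] z [-0.001 -0.003 -1.   ] F [-2.1 -4.4  5.7] M [-1.    0.49  1.83] o 0.162 q [-0.66  0.93  0.31  1.54 -0.37  0.73 -0.26]
tool y ang -3.5750713929624016
t 79.8 p [0.6062 0.2823 0.1047] x [ 0.165  0.986 -0.003] y [ 0.986 -0.165 -0.001] z [-0.001 -0.002 -1.   ] F [-1.9 -4.   7.5] M [-0.69  0.63  2.04] o 0.189 q [-0.67  0.94  0.33  1.54 -0.4   0.74 -0.33]
tool y ang -9.497414537593752
```

```bash
python3 -m jog '[{"translation":[0,0,0],"twist":0,"claw":85},{"translation":[0,0,0],"twist":0,"claw":85},{"translation":[0,0,0],"twist":0,"claw":85},{"translation":[0,0,0],"twist":0,"claw":85},{"translation":[0,0,0],"twist":0,"claw":85},{"translation":[0,0,-0.4],"twist":0,"claw":85},{"translation":[0,0,-0.4],"twist":0,"claw":85},{"translation":[0,0,-0.4],"twist":0,"claw":85},{"translation":[0,0,-0.4],"twist":0,"claw":85},{"translation":[0,0,-0.4],"twist":0,"claw":85},{"translation":[0,0,-0.4],"twist":0,"claw":85},{"translation":[0,0,-0.4],"twist":0,"claw":85},{"translation":[0,0,-0.4],"twist":0,"claw":85},{"translation":[0,0,0],"twist":-1,"claw":85},{"translation":[0,0,0],"twist":-1,"claw":85},{"translation":[0,0,0],"twist":-1,"claw":85},{"translation":[0,0,0],"twist":-1,"claw":85},{"translation":[0,0,0],"twist":0,"claw":85},{"translation":[0,0,0],"twist":0,"claw":85}]' 40
python3 -c "
from h import *;ang();print(go([.6065,.282,.104]));bow()"
```

```text
clock: 81.38
tool_pos: [0.6071, 0.2826, 0.2323]
eef_rot: [0.616, 0.788, 0.0, -0.0]
contact_force: [0.2, 0.3, -1.2]
opening: 0.852
t 81.38 p [0.6071 0.2826 0.2323] x [-0.241  0.971  0.001] y [ 0.971  0.241 -0.   ] z [-0.     0.001 -1.   ] F [ 0.2  0.3 -1.2] M [-0.03  0.07 -0.01] o 0.852 q [-0.65  0.77  0.28  1.44 -0.24  0.96 -0.06]
tool y ang 13.927667276425735
[-0.01 -0.02  3.21]
t 81.38 p [0.6071 0.2826 0.2323] x [-0.241  0.971  0.001] y [ 0.971  0.241 -0.   ] z [-0.     0.001 -1.   ] F [ 0.2  0.3 -1.2] M [-0.03  0.07 -0.01] o 0.852 q [-0.65  0.77  0.28  1.44 -0.24  0.96 -0.06]
key_bow loc 0.93 [230. 317.] [0.6065 0.2821 0.111 ] go(z keep) [-0.01 -0.02 -0.  ]
key_bow rec 0.59 [303. 181. 332. 276.] [0.6068 0.2829 0.111 ] go(z keep) [ 0.01 -0.    0.  ]
[ 105   81   26   94 1462] ((318.94140625, 227.40060424804688), (93.67404174804688, 23.220703125), 86.05481719970703)
```

```bash
python3 -m jog '[{"translation":[0,-0.02,0.4],"twist":-0.7,"claw":60},{"translation":[0,0,0.4],"twist":0,"claw":60},{"translation":[0,0,0.4],"twist":0,"claw":60},{"translation":[0,0,0.4],"twist":0,"claw":40},{"translation":[0,0,0.4],"twist":0,"claw":40},{"translation":[0,0,0.4],"twist":0,"claw":40},{"translation":[0,0,0.4],"twist":0,"claw":40},{"translation":[0,0,0.3],"twist":0,"claw":40},{"translation":[0,0,0],"twist":0,"claw":5},{"translation":[0,0,0],"twist":0,"claw":5},{"translation":[0,0,0],"twist":0,"claw":5},{"translation":[0,0,0],"twist":0,"claw":5},{"translation":[0,0,0],"twist":0,"claw":5},{"translation":[0,0,0],"twist":0,"claw":5},{"translation":[0,0,0],"twist":0,"claw":5}]' 40
python3 -c "
from h import *;ang()"
for i in 1 2 3; do python3 -m jog '[{"translation":[0,0,0],"twist":0.5,"claw":5},{"translation":[0,0,0],"twist":0,"claw":5}]' 40 >/dev/null; python3 -c "
from h import *;ang()"; done
```

```text
clock: 82.78
tool_pos: [0.6062, 0.2824, 0.1094]
eef_rot: [0.585, 0.811, 0.0, 0.0]
contact_force: [-2.4, -2.4, 6.7]
opening: 0.101
t 82.78 p [0.6062 0.2824 0.1094] x [-0.315  0.949  0.   ] y [0.949 0.315 0.   ] z [ 0.  0. -1.] F [-2.4 -2.4  6.7] M [-0.29  0.72  0.48] o 0.101 q [-0.61  0.92  0.22  1.53 -0.26  0.72  0.04]
tool y ang 18.346189675068295
t 82.95 p [0.6062 0.2824 0.1094] x [-0.263  0.965 -0.   ] y [0.965 0.263 0.   ] z [ 0. -0. -1.] F [-2.9 -1.   6.3] M [-0.37  0.74  0.69] o 0.111 q [-0.62  0.92  0.23  1.54 -0.28  0.72 -0.  ]
tool y ang 15.271567393043041
t 83.12 p [0.6062 0.2824 0.1094] x [-0.213  0.977 -0.   ] y [0.977 0.213 0.   ] z [ 0. -0. -1.] F [-2.9 -1.7  6.4] M [-0.37  0.75  0.84] o 0.117 q [-0.63  0.92  0.24  1.54 -0.29  0.72 -0.04]
tool y ang 12.316147433478866
t 83.28 p [0.6062 0.2824 0.1094] x [-0.163  0.987 -0.001] y [0.987 0.163 0.   ] z [ 0. -0. -1.] F [-3.6 -1.5  5. ] M [-0.43  0.74  1.09] o 0.125 q [-0.64  0.92  0.26  1.54 -0.31  0.73 -0.08]
tool y ang 9.364627204286263
```

```bash
python3 -m jog '[{"translation":[0,0,0],"twist":0,"claw":85},{"translation":[0,0,0],"twist":0,"claw":85},{"translation":[0,0,0],"twist":0,"claw":85},{"translation":[0,0,0],"twist":0,"claw":85},{"translation":[0,0,0],"twist":0,"claw":85},{"translation":[0,0,-0.4],"twist":0,"claw":85},{"translation":[0,0,-0.4],"twist":0,"claw":85},{"translation":[0,0,-0.4],"twist":0,"claw":85},{"translation":[0,0,-0.4],"twist":0,"claw":85},{"translation":[0,0,-0.4],"twist":0,"claw":85},{"translation":[0,0,-0.4],"twist":0,"claw":85},{"translation":[0,0,-0.4],"twist":0,"claw":85},{"translation":[0,0,-0.4],"twist":0,"claw":85},{"translation":[0,0,-0.4],"twist":0,"claw":85},{"translation":[0,0,-0.2],"twist":0,"claw":85},{"translation":[0,0,0],"twist":0,"claw":85},{"translation":[0,0,0],"twist":0,"claw":85}]' 40
python3 - <<'E'
from h import *
ang();bow();print(go([.488,.275,.25]))
a=cv2.imread('pics/top0.png').astype(int);s,_=snap('top','top2.png');b=s['img'][:,:,::-1].astype(int)
d=(np.abs(a-b).max(2)>45).astype(np.uint8)[140:335,185:465]
n,l,sta,c=cv2.connectedComponentsWithStats(cv2.dilate(d,np.ones((3,3))))
print([(x[0]+185,x[1]+140,x[2],x[3]) for x in sta[1:] if x[4]>15])
E
```

```text
clock: 84.7
tool_pos: [0.6062, 0.2824, 0.2601]
eef_rot: [0.648, 0.762, 0.0, -0.0]
contact_force: [-0.1, -1.3, 0.1]
opening: 0.85
t 84.7 p [0.6062 0.2824 0.2601] x [-0.161  0.987  0.   ] y [0.987 0.161 0.   ] z [-0.  0. -1.] F [-0.1 -1.3  0.1] M [-0.09  0.1  -0.02] o 0.85 q [-0.67  0.75  0.32  1.41 -0.26  1.02 -0.13]
tool y ang 9.28649493609736
t 84.7 p [0.6062 0.2824 0.2601] x [-0.161  0.987  0.   ] y [0.987 0.161 0.   ] z [-0.  0. -1.] F [-0.1 -1.3  0.1] M [-0.09  0.1  -0.02] o 0.85 q [-0.67  0.75  0.32  1.41 -0.26  1.02 -0.13]
key_bow loc 0.75 [222. 320.] [0.6079 0.28   0.111 ] go(z keep) [-0.07  0.03 -0.  ]
key_bow rec 0.75 [304. 176. 337. 261.] [0.6079 0.2826 0.111 ] go(z keep) [-0.    0.04  0.  ]
[ 104   75   31   85 1240] ((320.7632751464844, 216.77444458007812), (86.03193664550781, 20.919086456298828), 79.87532806396484)
[ 0.29 -2.93  0.23]
[(np.int32(185), np.int32(140), np.int32(126), np.int32(195)), (np.int32(186), np.int32(168), np.int32(4), np.int32(4)), (np.int32(329), np.int32(221), np.int32(23), np.int32(30)), (np.int32(291), np.int32(232), np.int32(19), np.int32(19)), (np.int32(377), np.int32(235), np.int32(22), np.int32(18)), (np.int32(291), np.int32(261), np.int32(21), np.int32(24)), (np.int32(332), np.int32(270), np.int32(20), np.int32(19)), (np.int32(377), np.int32(271), np.int32(26), np.int32(25))]
```

```bash
python3 -m jog '[{"translation":[0.04,-0.42,0],"twist":0,"claw":85},{"translation":[0.04,-0.42,0],"twist":0,"claw":85},{"translation":[0.04,-0.42,0],"twist":0,"claw":85},{"translation":[0.04,-0.42,0],"twist":0,"claw":85},{"translation":[0.04,-0.42,0],"twist":0,"claw":85},{"translation":[0.04,-0.42,0],"twist":0,"claw":85},{"translation":[0.04,-0.42,0],"twist":0,"claw":85},{"translation":[0,0,0],"twist":0,"claw":85},{"translation":[0,0,0],"twist":0,"claw":85}]'
python3 - <<'E'
from h import *
ang();print(go([.4875,.2740,.134]))
s,st=find('retaining_ring',.15,k=1)
a=np.linspace(0,6.28,90)
for z in(.146,.15,.154,.158):
    q=pix(s,np.c_[.4875+.025*np.cos(a),.274+.025*np.sin(a),0*a+z],st);print(z,np.round([q[:,0].min(),q[:,1].min(),q[:,0].max(),q[:,1].max()],1))
E
```

```text
clock: 85.65
tool_pos: [0.488, 0.2747, 0.2601]
eef_rot: [0.647, 0.762, -0.0, -0.0]
contact_force: [0.0, 0.1, -0.2]
opening: 0.853
t 85.65 p [0.488  0.2747 0.2601] x [-0.162  0.987 -0.   ] y [ 0.987  0.162 -0.001] z [-0.001 -0.    -1.   ] F [ 0.   0.1 -0.2] M [-0.06  0.05  0.03] o 0.853 q [-0.79  0.6   0.33  1.76 -0.25  0.83 -0.18]
tool y ang 9.335503306993507
[-0.01 -0.01  3.15]
t 85.65 p [0.488  0.2747 0.2601] x [-0.162  0.987 -0.   ] y [ 0.987  0.162 -0.001] z [-0.001 -0.    -1.   ] F [ 0.   0.1 -0.2] M [-0.06  0.05  0.03] o 0.853 q [-0.79  0.6   0.33  1.76 -0.25  0.83 -0.18]
retaining_ring loc 0.63 [211. 318.] [0.4857 0.2899 0.15  ] go(z keep) [ 0.39  0.   -0.  ]
retaining_ring rec 0.67 [274. 173. 362. 269.] [0.4866 0.2834 0.15  ] go(z keep) [ 0.22  0.   -0.  ]
0.146 [278.6 195.2 355.4 268.8]
0.15 [278.  196.5 355.9 271.1]
0.154 [277.3 197.9 356.4 273.4]
0.158 [276.7 199.3 357.  275.8]
```

```bash
python3 -m jog '[{"translation":[-0.01,-0.01,0.4],"twist":0,"claw":80},{"translation":[0,0,0.4],"twist":0,"claw":80},{"translation":[0,0,0.4],"twist":0,"claw":80},{"translation":[0,0,0.4],"twist":0,"claw":80},{"translation":[0,0,0.4],"twist":0,"claw":80},{"translation":[0,0,0.4],"twist":0,"claw":80},{"translation":[0,0,0.4],"twist":0,"claw":80},{"translation":[0,0,0.3],"twist":0,"claw":80},{"translation":[0,0,0],"twist":0,"claw":40},{"translation":[0,0,0],"twist":0,"claw":40},{"translation":[0,0,0],"twist":0,"claw":40},{"translation":[0,0,0],"twist":0,"claw":40},{"translation":[0,0,0],"twist":0,"claw":40},{"translation":[0,0,0],"twist":0,"claw":40},{"translation":[0,0,0],"twist":0,"claw":40}]' 50
python3 -c "
from h import *;ang()"
for i in 1 2 3; do python3 -m jog '[{"translation":[0,0,0],"twist":0.4,"claw":40},{"translation":[0,0,0],"twist":0,"claw":40}]' 50 >/dev/null; python3 -c "
from h import *;ang()"; done
```

```text
clock: 87.05
tool_pos: [0.4873, 0.2737, 0.1366]
eef_rot: [0.648, 0.762, -0.001, -0.0]
contact_force: [-3.8, -1.4, 1.6]
opening: 0.553
t 87.05 p [0.4873 0.2737 0.1366] x [-0.161  0.987 -0.   ] y [ 0.987  0.161 -0.002] z [-0.001 -0.    -1.   ] F [-3.8 -1.4  1.6] M [-0.44  1.01 -0.01] o 0.553 q [-0.73  0.77  0.24  1.87 -0.33  0.55 -0.12]
tool y ang 9.289054664639842
t 87.22 p [0.4874 0.2734 0.1366] x [-0.123  0.992 -0.002] y [ 0.992  0.123 -0.001] z [-0.001 -0.002 -1.   ] F [-3.5 -2.8  2.5] M [-0.73  0.93  1.03] o 0.551 q [-0.74  0.77  0.25  1.87 -0.34  0.55 -0.14]
tool y ang 7.077801535710941
t 87.38 p [0.4873 0.2734 0.1366] x [-0.083  0.997 -0.002] y [ 0.997  0.083 -0.001] z [-0.001 -0.002 -1.   ] F [-4.1 -4.   4. ] M [-0.8   1.01  1.39] o 0.554 q [-0.75  0.77  0.26  1.87 -0.35  0.55 -0.17]
tool y ang 4.743210269169589
t 87.55 p [0.4874 0.2722 0.1367] x [-0.039  0.999 -0.003] y [ 0.999  0.039 -0.001] z [-0.001 -0.003 -1.   ] F [-4.4 -5.1  4.5] M [-1.23  0.88  1.17] o 0.553 q [-0.75  0.77  0.28  1.87 -0.37  0.55 -0.2 ]
tool y ang 2.2525740224482003
```

```bash
python3 -m jog '[{"translation":[0,0,0],"twist":0,"claw":85},{"translation":[0,0,0],"twist":0,"claw":85},{"translation":[0,0,0],"twist":0,"claw":85},{"translation":[0,0,0],"twist":0,"claw":85},{"translation":[0,0,0],"twist":0,"claw":85},{"translation":[0,0,-0.3],"twist":0,"claw":85},{"translation":[0,0,-0.4],"twist":0,"claw":85},{"translation":[0,0,-0.4],"twist":0,"claw":85},{"translation":[0,0,-0.4],"twist":0,"claw":85},{"translation":[0,0,-0.4],"twist":0,"claw":85},{"translation":[0,0,-0.4],"twist":0,"claw":85},{"translation":[0,0,-0.4],"twist":0,"claw":85},{"translation":[0,0,-0.3],"twist":0,"claw":85},{"translation":[0,0,0],"twist":0,"claw":85},{"translation":[0,0,0],"twist":0,"claw":85},{"translation":[0,0,0],"twist":0,"claw":85}]'
python3 - <<'E'
from h import *
ang();find('retaining_ring',.15,k=1);bow()
print(r.finish_job())
E
```

```text
clock: 88.88
tool_pos: [0.4877, 0.274, 0.2556]
eef_rot: [0.694, 0.72, -0.0, -0.0]
contact_force: [-0.2, -0.4, 0.2]
opening: 0.85
t 88.88 p [0.4877 0.274  0.2556] x [-0.037  0.999 -0.   ] y [ 0.999  0.037 -0.001] z [-0.001 -0.    -1.   ] F [-0.2 -0.4  0.2] M [-0.1   0.05 -0.01] o 0.85 q [-0.82  0.61  0.38  1.76 -0.29  0.83 -0.27]
tool y ang 2.0991831453618865
t 88.88 p [0.4877 0.274  0.2556] x [-0.037  0.999 -0.   ] y [ 0.999  0.037 -0.001] z [-0.001 -0.    -1.   ] F [-0.2 -0.4  0.2] M [-0.1   0.05 -0.01] o 0.85 q [-0.82  0.61  0.38  1.76 -0.29  0.83 -0.27]
retaining_ring loc 0.89 [215. 318.] [0.4871 0.288  0.15  ] go(z keep) [ 0.35 -0.   -0.  ]
retaining_ring rec 0.88 [275. 176. 360. 269.] [0.4869 0.2829 0.15  ] go(z keep) [ 0.22 -0.01 -0.  ]
t 89.03 p [0.4876 0.2738 0.2554] x [-0.036  0.999 -0.001] y [ 0.999  0.036 -0.002] z [-0.001 -0.001 -1.   ] F [-0.3 -0.7 -0.1] M [-0.    0.01  0.04] o 0.853 q [-0.82  0.61  0.38  1.76 -0.29  0.83 -0.27]
key_bow loc 0.73 [216. 482.] [0.6062 0.2814 0.111 ] go(z keep) [ 0.08  2.97 -0.  ]
key_bow rec 0.93 [449. 174. 501. 255.] [0.601  0.2825 0.111 ] go(z keep) [ 0.11  2.84 -0.  ]
[ 46 223   2   1   2] ((246.5, 323.0), (1.0, 0.0), 180.0)
the job is handed in; nothing more can be done
None
```

The optical head is assembled and the timer key is wound; I handed the job in at about 89 s. The lens (dome up), the spacer and all three filters went into the barrel in that order. The retaining ring is in and screwed clockwise until it stopped.

- **Spacer:** it first jammed tilted at 26 N. I levelled it with a light press from the fingers, and the camera then showed it flat before the filters went in.
- **Ring:** I turned it about 67°, and it dropped about 3.5 mm after touching the stack. When I gripped it again, it resisted at over 1 N m straight away, so I take the foot as bottomed. I could not read the foot's travel directly.
- **Key:** it turned about 224° to a hard stop. That is less than the 252° for a key starting at zero, so I take it that it began partly wound. A second grip met the stop again at about 1 N m.
- **Other things on the table:** comparing top pictures before and after, the only changes on the parts board were where the parts had been. The arm hid the left part of the picture, so the tape, note pad and case were not checked there.
- **Last check that failed:** the final colour check of the key's angle found nothing, because the key was outside its search window. The network still placed the key in its expected position.

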